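# Load one name plate from the feeder into the engraving vise

## Task

At the watchmaker's engraving corner, draw the bottom name plate out of the feeder's stack and slide it flat along the deck until about a third of its length sticks out over the deck's front edge; then take it by the sides of that overhang, lift it clear and set it down flat in the middle of the round steel bench block, and let go. Take it up again by its two short ends, lay it flat and centred lengthwise on the ledges between the open jaws of the vise, let go, and push the sliding jaw home so that the plate is clamped flat and square. Leave the other plates in the stack, do not let the plate fall to the bench, and do not disturb the other things lying about.

Things in the scene. Friction and masses are not known exactly. Their poses are not given: they have to be found in the camera images.
- plate_mid (a point): Centre (half-way up) of the bottom name plate: a flat rigid gold-coloured aluminium rectangle, 68 mm long (x axis) x 46 mm wide (y axis) x 3 mm thick (z up), 21 to 36 g. It starts on the feeder's deck under four equal spare plates, one end sticking out of the magazine by 21 to 25 mm towards the deck's front edge (feeder -x).
- plate: The same plate; origin: centre of its underside. Plates and deck are polished and slide easily on one another (friction 0.2 to 0.3), so shut fingertips pressed on the plate with about 8 N drag it along. Pressed where nothing is under it, it tips.
- feeder: Plate feeder, fixed: deck 170 (x) x 84 (y) mm, top 40 mm above the bench; origin on the bench under its centre. Its -x end is the front edge, with free space before it and no rails on the front half. On the rear half four steel corner angles, 36 mm tall, hold the stack lengthwise along x; the front ones leave a 4.5 mm gap over the deck (only the bottom plate passes) and are 22 mm apart.
- deck_edge (a point): Middle of the deck's front edge, on the deck's top surface; axes as the feeder: -x points out over the edge, y along the edge, z up.
- mouth (a point): Middle of the magazine's mouth on the deck's top, in the plane of the front face of the corner angles, 90 mm behind the front edge; axes as the feeder.
- block_top (a point): Centre of the flat top of the round steel bench block, 42 mm in diameter and 32 mm tall, loose, 350 g. A plate laid across it sticks out on both sides, free underneath.
- block: The same bench block; its origin is the centre of its underside.
- vise: Engraver's vise, fixed: blue base from x = -87 to +63 mm, 70 mm wide (y), 18 mm tall; origin on the bench under the clamped plate's centre. Two steel jaws, 56 mm long along y: fixed one at +x, sliding one at -x. Each has a ledge 18 mm deep, 45 mm above the bench, and behind it a wall 3 mm higher. The plate lies along y on both ledges, its ends 6 mm past the jaws, so fingers hold it by the ends.
- nest (a point): Place of the clamped plate's centre at ledge height (45 mm above the bench): the fixed jaw's wall is 23 mm from here towards +x, the sliding jaw's wall 37 mm minus the joint value towards -x. Axes as the vise.
- jaw (a joint): Sliding jaw, m: 0 fully open (60 mm between the walls), growing as the jaw moves along the vise's +x towards the fixed jaw, 0.018 at most; it meets a 46 mm wide plate held against the fixed jaw at 0.014. Starts at 0 to 0.004. A friction brake of about 2.5 N holds it where it is left.
- jaw_back (a point): Middle of the sliding jaw's flat back face (56 mm wide along y, from 19 to 48 mm above the bench), on its -x side; this point moves with the jaw. Push here along the vise's +x to close it. Behind it the base is free for 28 mm and more, 18 mm above the bench.
- spare1: Spare plate 1 of the stack, counted from the bottom, same size as the bottom plate; sinks 3 mm when the bottom one is drawn out. Must stay in the magazine. Origin: centre of its underside.
- spare2: Spare plate 2 of the stack, counted from the bottom, same size as the bottom plate; sinks 3 mm when the bottom one is drawn out. Must stay in the magazine. Origin: centre of its underside.
- spare3: Spare plate 3 of the stack, counted from the bottom, same size as the bottom plate; sinks 3 mm when the bottom one is drawn out. Must stay in the magazine. Origin: centre of its underside.
- spare4: Spare plate 4 of the stack, counted from the bottom, same size as the bottom plate; sinks 3 mm when the bottom one is drawn out. Must stay in the magazine. Origin: centre of its underside.
- case_holder: Bystander: turned wooden case holder with a red top, 44 mm diameter, 52 mm tall. Origin under its centre.
- movement_holder: Bystander: blue plastic movement holder, 60 x 45 x 36 mm, with a steel screw at its side. Origin under its centre.
- cream_tin: Bystander: round white tin with a lilac lid, 89 mm diameter, 36 mm tall. Origin under its centre.
- bench_brush: Bystander: wooden bench brush, 110 x 30 x 30 mm, along its x. Origin under its centre.
- loupe: Bystander: black eyeglass loupe, 36 mm diameter, 30 mm tall. Origin under its centre.
- fine_driver: Bystander: fine steel screwdriver with a red end, 115 mm long along its x, 12 mm thick, lying. Origin on the bench near its middle.
- watch_head: Bystander: steel watch head with a dark dial, 42 mm diameter, 9 mm tall. Origin under its centre.
Mind the look-alikes: they are no part of the job. Leave any green or red look-alike of the plate alone.

How it is judged:
By the outcome, as a careful person would: the job done as asked, in the order asked, and still so for the second after the job is handed in, with the robot touching nothing.
It also fails if it takes over 67 s, if anything falls off the work surface, if the arm or the gripper's body presses on something with over 40 N, if the wrist force passes 120 N, or if a joint passes its speed limit or range.

## Robot

A 6-joint arm with a two-finger parallel gripper is mounted at the origin on the work surface. World frame = base frame: x ahead of the robot, y to its left, z up, the work surface at z = 0. Lengths are in mm, angles in rad, forces in N, time in s.
With the tool pointing down it reaches from about 200 to 875 mm from the base axis. Payload 3.4 kg.
Tool frame: the origin (TCP) lies at the very end of the fingers, on their centre line; the grasp point (between the pads) lies 19 mm behind it; z points along the fingers, y is the line along which they close (so a half turn about z gives the same grasp; the last joint's range is limited). The gripper opens to 94 mm and grips with 3 to 60 N. Pads are 16 mm wide; open, the fingers measure 119 mm over their backs; the gripper's body (75 mm by 177 mm) begins 78 mm behind the grasp point.
Start: joints at [-1.459, 0.276, 1.505, -0, 1.361, -0.121], TCP at [132.651, -559.528, 179.293] pointing down, gripper open.
Joint ranges: [-2.89, 2.89], [-0.75, 2.08], [0.22, 2.7], [-1.18, 4.32], [0.11, 2.71], [-2.7, 2.7]. Speed limits (rad/s): [2.57, 2.57, 3.14, 3.14, 3.14, 3.14].

## Interface

Orientations are given as a rotation vector (axis times angle).
In Python, from bench import manip gives the robot as it stands.
- The arm moves only by the tool jog_arm, never from a script. Its argument "targets" is a list of rows, each an object with "dp": the shift along the tool's x, y, z in units of 40 mm (1.0 is 40 mm), a list of three; "twist": the turn, a rotation vector about the tool's x, y, z in units of 6 degrees (1.0 is 6 degrees), a list of three; "gripper": the closure, from -1 (fully open) to 1 (shut), so that 0 is half open. A call has exactly 10 rows; each row shifts and turns the commanded pose from where the row before left it, along the tool's axes as they then stand; what a row does not reach is not made up. A row lasts 1/12 s, in which the tool goes at most 41.7 mm and 7.16 degrees, less where a joint would pass 70% of its speed; a pose out of reach is approached as far as the arm can. A call is refused whole if a number of a shift passes 1 or a number of a turn 1, either way. A call with a gripper value outside its range is refused whole. The fingers move at their own pace and stop on an object; "force" is the grip in N (left out, the last holds). Time passes only in rows, so rows that do not move let the fingers close, or fill a call up. It gives the time, the measured TCP pose, the force, the opening and the grip force at its end, in the units of the state.
- manip.state(): the state, without advancing time (a new reading comes with each control period).
- manip.snapshot(name): name is "scene" or "top"; returns (picture, depth): 420x560x3 uint8, red, green, blue; 420x560 float32, mm along the optical axis (not along the pixel's ray), 0 where there is no reading.
- manip.calibration(name): a dict with "fx", "fy", "cx", "cy" (pixels), "world_to_cam" (4x4, takes a point from world to camera coordinates). Camera axes: x right, y up, looking along -z (the intrinsics and any distortion apply to the point x, -y, -z); pixel columns grow to the right and rows downward; lengths in mm; the calibration is good to about 2 mm. A picture is of the moment at which its call begins. calibration takes no time and is no camera call.
- manip.close_job(): hands the job in; it is judged then, once.
The state is a dict: "t": time; "joints": joint angles; "joint_vel": joint speeds; "effort": joint torques, N m; "position": TCP position; "tcp_rot": TCP orientation; "ft_force": force on the tool from outside, world axes, zero at the start; "moment": the same for the moment, N m; "grip_width": opening from 0.0 (shut) to 1.0 (fully open); "gripper_force": force on a finger pad.
Only numpy, scipy, OpenCV 4.12 (cv2) and the standard library are available. Lean on these libraries where they do the work, as an engineer would, in place of code of your own. Each camera call takes 0.05 s, during which the arm holds its last target. There are 200 camera calls.

## Working session

There is one attempt and no reset: what is moved stays moved. The work goes in short steps, Python scripts to look and compute and a tool call to move; the robot and the scene stay as the last step left them, time stands still between calls to the robot, and variables do not carry over. Pictures are saved under pics/ and viewed, at most 10 in all, crops included, and the job is handed in when it is done.

Besides the shell and the picture viewer there is one more tool, called after "Request:" as name([rows], argument=value, ...), one row to a line, values as JSON. jog_arm: Moves the arm, as the interface text tells. Its arguments: {"type":"object","properties":{"targets":{"type":"array","items":{"type":"object","properties":{"dp":{"type":"array","items":{"type":"number"}},"twist":{"type":"array","items":{"type":"number"}},"gripper":{"type":"number"}}}},"force":{"type":"number"}},"required":["targets"]}

```bash
ls; mkdir -p pics
cat > h.py <<'E'
import numpy as np,cv2
from bench import manip
def cal(n):
    c=manip.calibration(n); return c,np.array(c["world_to_cam"])
def px2w(n,u,v,d=None,z=None):
    c,T=cal(n); k=np.array([(u-c["cx"])/c["fx"],-(v-c["cy"])/c["fy"],-1.])
    R,t=T[:3,:3],T[:3,3]
    o=-R.T@t; r=R.T@k
    s=d if d is not None else (z-o[2])/r[2]
    return o+s*r
def w2px(n,p):
    c,T=cal(n); q=T[:3,:3]@np.array(p,float)+T[:3,3]
    return c["cx"]+c["fx"]*q[0]/-q[2], c["cy"]-c["fy"]*q[1]/-q[2]
def save(n,f,crop=None,k=1):
    p,d=manip.snapshot(n); np.save(f"{n}_d.npy",d); np.save(f"{n}_p.npy",p)
    im=p[:,:,::-1]
    if crop: x0,y0,x1,y1=crop; im=im[y0:y1,x0:x1]
    cv2.imwrite("pics/"+f,cv2.resize(im,None,fx=k,fy=k,interpolation=cv2.INTER_CUBIC))
    return p,d
E
python3 - <<'E'
from h import *
for n in("scene","top"):
    save(n,n+"0.png",k=1.4); c,T=cal(n); print(c.keys(),c["fx"],c["cx"],c["cy"]); print(T.round(3)); print(c.get("distortion"))
print(manip.state())
E
```

```text
pics
dict_keys(['fx', 'fy', 'cx', 'cy', 'world_to_cam']) 451.1926035364407 286.9306792739796 211.6648611465773
[[-4.360000e-01  9.000000e-01  8.000000e-03  2.529420e+02]
 [-5.150000e-01 -2.570000e-01  8.180000e-01  2.334900e+02]
 [ 7.380000e-01  3.530000e-01  5.750000e-01 -1.603856e+03]
 [ 0.000000e+00  0.000000e+00  0.000000e+00  1.000000e+00]]
None
dict_keys(['fx', 'fy', 'cx', 'cy', 'world_to_cam']) 525.9604466827428 285.2353166174243 214.47725752329063
[[-1.800000e-02 -1.000000e+00 -2.400000e-02  5.102100e+01]
 [ 9.950000e-01 -2.100000e-02  1.020000e-01 -6.105130e+02]
 [-1.030000e-01 -2.200000e-02  9.940000e-01 -1.155526e+03]
 [ 0.000000e+00  0.000000e+00  0.000000e+00  1.000000e+00]]
None
{'t': 0.1, 'joints': array([-1.45901286e+00,  2.76540176e-01,  1.50597659e+00, -3.15754160e-06,
        1.36071760e+00, -1.21007161e-01]), 'joint_vel': array([ 0.00064381, -0.00074471, -0.00233528,  0.00045888,  0.00055953,
       -0.00021245]), 'effort': array([ 1.98723705e-03, -4.05454981e+01, -2.37779367e+01,  7.02318479e-02,
        2.98485265e-02, -4.36767448e-05]), 'position': array([ 132.57710068, -558.94652267,  178.49841666]), 'tcp_rot': array([-3.11870500e+00, -3.64651925e-01, -7.03941884e-06]), 'ft_force': array([0.22924361, 0.46742506, 0.83114854]), 'moment': array([-0.02710577,  0.01623911, -0.02910182]), 'gripper_force': 0.0, 'grip_width': 0.9993049467212168}
```

View pics/top0.png

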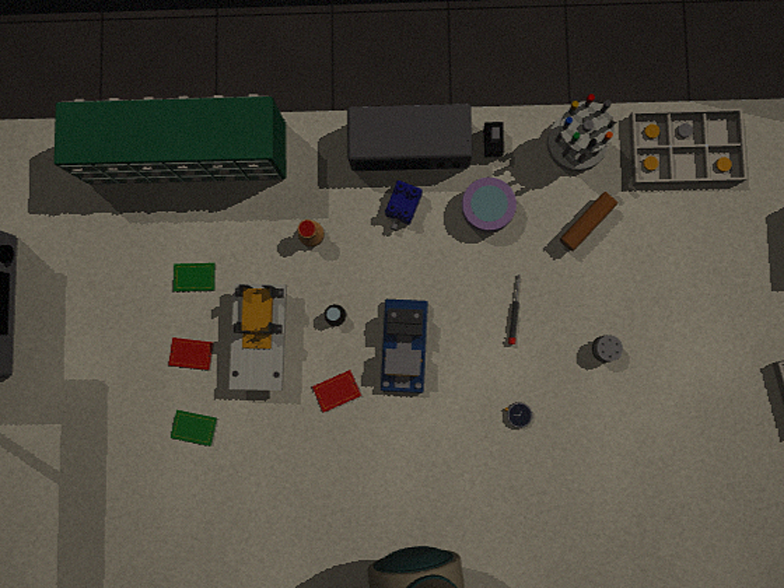

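View pics/scene0.png

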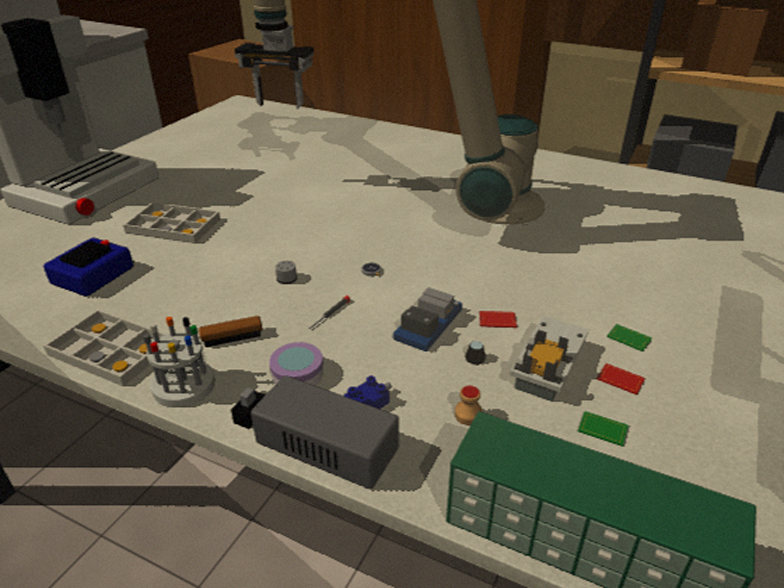

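The top view shows the feeder at (258,340) with the gold plates in it. The bottom plate sticks out at about (257,340), towards the front edge at (257,388). The vise is at (404,346) and the bench block at (607,349). 

Things that could be taken for the plate: red plates at (190,353) and (336,391), green plates at (194,277) and (193,428), and the gold spares on the stack at (257,305). I choose the gold end under the stack and will check it in a close crop.

Run:
```python
from h import *
p=np.load("top_p.npy");im=p[:,:,::-1]
a=cv2.resize(im[195:290,145:215],None,fx=6,fy=6,interpolation=cv2.INTER_CUBIC)
b=cv2.resize(im[205:290,260:315],None,fx=6,fy=6,interpolation=cv2.INTER_CUBIC)
h=max(a.shape[0],b.shape[0])
f=lambda q:cv2.copyMakeBorder(q,0,h-q.shape[0],0,10,0)
o=np.hstack([f(a),f(b)]);o=np.clip(o*1.6,0,255).astype(np.uint8);print(o.shape)
cv2.imwrite("pics/crop1.png",o)
```

```text
(570, 770, 3)
```

View pics/crop1.png

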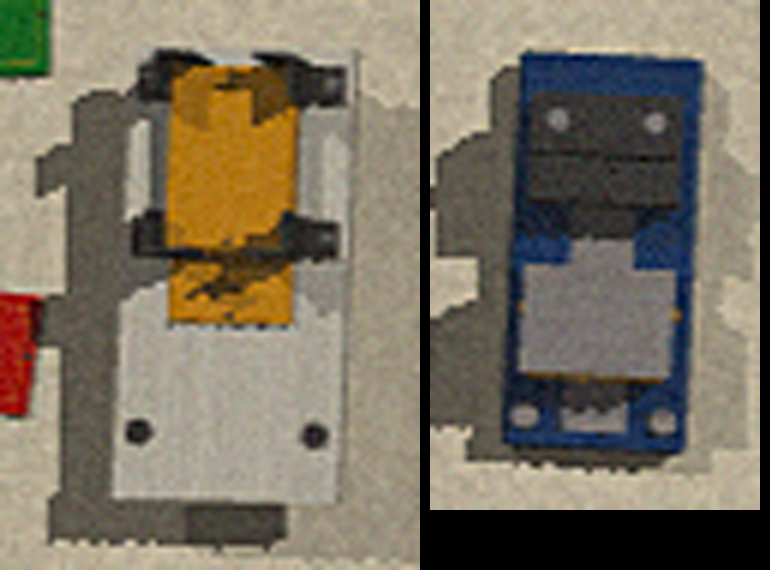

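The crop confirms it: the gold end sticks out from under the front angles, with its front edge at crop y≈325, left of the vise. The vise's light sliding jaw is on the near side (world −x). Next I measure the poses from depth.

```bash
cat >> h.py <<'E'
def cloud(n,p,d):
    c,T=cal(n); v,u=np.mgrid[:d.shape[0],:d.shape[1]]
    P=np.stack([(u-c["cx"])/c["fx"]*d,-(v-c["cy"])/c["fy"]*d,-d],-1)
    return (P-T[:3,3])@T[:3,:3]
def rect(Q):
    r=cv2.minAreaRect(Q[:,:2].astype(np.float32)); return [np.round(x,1) for x in r],np.round(cv2.boxPoints(r),1).tolist()
E
python3 - <<'E'
from h import *
p=np.load("top_p.npy").astype(int);d=np.load("top_d.npy")
W=cloud("top",p,d)
def sel(u0,v0,u1,v1,z0,z1,col=None):
    m=np.zeros(d.shape,bool);m[v0:v1,u0:u1]=1
    m&=(d>0)&(W[...,2]>z0)&(W[...,2]<z1)
    if col is not None:m&=col
    return W[m],m
gold=(p[...,0]>p[...,2]*2)&(p[...,0]>70)&(p[...,1]>p[...,0]*.5)
def rep(nm,a):
    Q,m=sel(*a);print(nm,len(Q),rect(Q),np.median(Q[:,2]).round(1))
rep("deck",(150,195,212,290,30,42.0,~gold))
rep("goldlow",(165,230,200,255,35,47,gold))
rep("goldtop",(165,195,200,242,50,70,gold))
rep("visebase",(262,205,320,290,10,26))
rep("jawS",(262,240,320,275,38,60))
rep("jawF",(262,215,320,245,35,60))
Q,m=sel(415,225,455,275,24,40);print("block",cv2.minEnclosingCircle(Q[:,:2].astype(np.float32)),np.median(Q[:,2]),np.ptp(Q,axis=0))
# bench z
print("bench",np.median(W[300:380,150:350,2]))
for nm,(u,v) in dict(loupe=(239,225),case=(220,165),driver=(366,235),watch=(370,296),red=(240,279),red2=(136,252)).items(): print(nm,W[v,u].round(0))
E
```

```text
deck 1697 ([array([558.1, 267.6]), array([ 85.5, 170.2]), np.float64(87.6)], [[471.29998779296875, 228.39999389648438], [641.2999877929688, 221.3000030517578], [644.9000244140625, 306.70001220703125], [474.8999938964844, 313.8999938964844]]) 38.7
goldlow 144 ([array([549.9, 268.9]), array([46. , 20.3]), np.float64(88.7)], [[539.2999877929688, 246.10000610351562], [559.5999755859375, 245.6999969482422], [560.5999755859375, 291.6000061035156], [540.2999877929688, 292.1000061035156]]) 41.8
goldtop 492 ([array([599.5, 266.1]), array([46.9, 67.4]), np.float64(87.4)], [[564.7999877929688, 244.1999969482422], [632.0999755859375, 241.1999969482422], [634.2000122070312, 288.0], [566.9000244140625, 291.0]]) 54.0
visebase 1076 ([array([539.7,  33.5]), array([ 70.1, 149.6]), np.float64(86.0)], [[462.6000061035156, 3.799999952316284], [611.9000244140625, -6.599999904632568], [616.7000122070312, 63.29999923706055], [467.5, 73.5999984741211]]) 17.4
jawS 477 ([array([512.1,  35.5]), array([55.4, 42. ]), np.float64(88.5)], [[490.3999938964844, 8.300000190734863], [532.4000244140625, 7.300000190734863], [533.7999877929688, 62.599998474121094], [491.79998779296875, 63.70000076293945]]) 45.8
jawF 457 ([array([576.7,  30.9]), array([55.4, 40.1]), np.float64(85.9)], [[554.7000122070312, 4.699999809265137], [594.7000122070312, 1.7999999523162842], [598.7000122070312, 57.099998474121094], [558.5999755859375, 59.900001525878906]]) 45.8
block ((529.562255859375, -293.5240783691406), 21.196849822998047) 31.981644769853673 [40.34748796 40.09581954 12.32959427]
bench -0.9771086512826821
loupe [590. 144.  32.]
case [724. 183.  55.]
driver [ 563. -144.   11.]
watch [ 425. -148.   11.]
red [468. 146.   0.]
red2 [534. 386.   4.]
```

Request:
jog_arm([
  {"dp":[0,0,0],"twist":[0,0,0.9],"gripper":1},
  {"dp":[0,0,0],"twist":[0,0,0.9],"gripper":1},
  {"dp":[0,0,0],"twist":[0,0,0.82],"gripper":1},
  {"dp":[0.4,-0.88,0],"twist":[0,0,0],"gripper":1},
  {"dp":[0.4,-0.88,0],"twist":[0,0,0],"gripper":1},
  {"dp":[0.4,-0.88,0],"twist":[0,0,0],"gripper":1},
  {"dp":[0.4,-0.88,0],"twist":[0,0,0],"gripper":1},
  {"dp":[0.4,-0.88,0],"twist":[0,0,0],"gripper":1},
  {"dp":[0.4,-0.88,0],"twist":[0,0,0],"gripper":1},
  {"dp":[0.4,-0.88,0],"twist":[0,0,0],"gripper":1},
], force=20)

```text
t: 0.93
position: [255.0, -316.0, 178.9]
tcp_rot: [-3.14, 0.067, 0.0]
ft_force: [0.7, -0.9, 0.4]
grip_width: 0.328
gripper_force: 0.0
```

Request:
jog_arm([
  {"dp":[0.4,-0.88,0],"twist":[0,0,0],"gripper":1},
  {"dp":[0.4,-0.88,0],"twist":[0,0,0],"gripper":1},
  {"dp":[0.4,-0.88,0],"twist":[0,0,0],"gripper":1},
  {"dp":[0.4,-0.88,0],"twist":[0,0,0],"gripper":1},
  {"dp":[0.4,-0.88,0],"twist":[0,0,0],"gripper":1},
  {"dp":[0.4,-0.88,0],"twist":[0,0,0],"gripper":1},
  {"dp":[0.4,-0.88,0],"twist":[0,0,0],"gripper":1},
  {"dp":[0.4,-0.88,0],"twist":[0,0,0],"gripper":1},
  {"dp":[0.4,-0.88,0],"twist":[0,0,0],"gripper":1},
  {"dp":[0.4,-0.88,0],"twist":[0,0,0],"gripper":1},
])

```text
t: 1.77
position: [429.4, 29.1, 179.1]
tcp_rot: [3.141, -0.064, -0.0]
ft_force: [-0.1, -0.5, -0.3]
grip_width: 0.005
gripper_force: 0.0
```

Request:
jog_arm([
  {"dp":[0.4,-0.88,0],"twist":[0,0,0],"gripper":1},
  {"dp":[0.4,-0.88,0],"twist":[0,0,0],"gripper":1},
  {"dp":[0.4,-0.88,0],"twist":[0,0,0],"gripper":1},
  {"dp":[0.4,-0.88,0],"twist":[0,0,0],"gripper":1},
  {"dp":[0.4,-0.88,0],"twist":[0,0,0],"gripper":1},
  {"dp":[0.4,-0.88,0],"twist":[0,0,0],"gripper":1},
  {"dp":[0.4,-0.88,0.3],"twist":[0,0,0],"gripper":1},
  {"dp":[0,0,0.8],"twist":[0,0,0],"gripper":1},
  {"dp":[0,0,0.8],"twist":[0,0,0],"gripper":1},
  {"dp":[0,0,0.8],"twist":[0,0,0],"gripper":1},
])

```text
t: 2.6
position: [551.3, 269.5, 69.5]
tcp_rot: [3.141, -0.063, -0.0]
ft_force: [0.4, -0.2, -0.4]
grip_width: 0.005
gripper_force: 0.0
```

```bash
cat >> h.py <<'E'
def st():
    s=manip.state(); r=s["tcp_rot"]; a=np.degrees(2*np.arctan2(r[1],r[0])); a=(a+180)%360-180
    print("t",round(s["t"],2),"pos",s["position"].round(1),"yaw",a.round(2),"rz",r.round(3),"F",s["ft_force"].round(1),"w",round(s["grip_width"]*94,1),"g",round(s["gripper_force"],1)); return s,a
def to(x,y,z):
    s,a=st(); c,q=np.cos(np.radians(a)),np.sin(np.radians(a)); dx,dy,dz=np.array([x,y,z])-s["position"]
    print("units tool",np.round(np.array([dx*c+dy*q,dx*q-dy*c,-dz])/40,3))
E
python3 - <<'E'
from h import *
to(551.5,268.6,46)
save("scene","s1.png",crop=(340,200,440,300),k=6)
E
```

```text
t 2.6 pos [551.3 269.5  69.5] yaw -2.29 rz [ 3.141 -0.063 -0.   ] F [ 0.4 -0.2 -0.4] w 0.5 g 0.0
units tool [0.005 0.023 0.588]
```

View pics/s1.png

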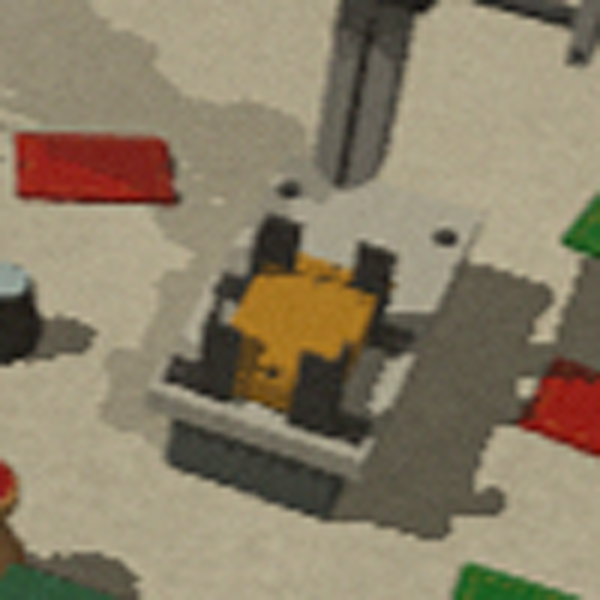

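The picture shows the shut fingers standing over the tab just in front of the angles, with tips at about (345,185) in the crop. They are above the deck and clear of the stack. Next I press down.

Request:
jog_arm([
  {"dp":[-0.02,0.02,0.3],"twist":[0,0,0],"gripper":1},
  {"dp":[0,0,0.2],"twist":[0,0,0],"gripper":1},
  {"dp":[0,0,0.1],"twist":[0,0,0],"gripper":1},
  {"dp":[0,0,0.05],"twist":[0,0,0],"gripper":1},
  {"dp":[0,0,0.02],"twist":[0,0,0],"gripper":1},
  {"dp":[0,0,0.02],"twist":[0,0,0],"gripper":1},
  {"dp":[0,0,0],"twist":[0,0,0],"gripper":1},
  {"dp":[0,0,0],"twist":[0,0,0],"gripper":1},
  {"dp":[0,0,0],"twist":[0,0,0],"gripper":1},
  {"dp":[0,0,0],"twist":[0,0,0],"gripper":1},
])

```text
t: 3.48
position: [550.8, 267.9, 44.0]
tcp_rot: [-3.141, 0.065, -0.001]
ft_force: [-0.5, 0.9, -0.1]
grip_width: 0.006
gripper_force: 0.0
```

Request:
jog_arm([
  {"dp":[0,0,0.03],"twist":[0,0,0],"gripper":1},
  {"dp":[0,0,0],"twist":[0,0,0],"gripper":1},
  {"dp":[0,0,0.02],"twist":[0,0,0],"gripper":1},
  {"dp":[0,0,0],"twist":[0,0,0],"gripper":1},
  {"dp":[0,0,0],"twist":[0,0,0],"gripper":1},
  {"dp":[0,0,0],"twist":[0,0,0],"gripper":1},
  {"dp":[0,0,0],"twist":[0,0,0],"gripper":1},
  {"dp":[0,0,0],"twist":[0,0,0],"gripper":1},
  {"dp":[0,0,0],"twist":[0,0,0],"gripper":1},
  {"dp":[0,0,0],"twist":[0,0,0],"gripper":1},
])

```text
t: 4.32
position: [550.6, 267.8, 41.7]
tcp_rot: [3.141, -0.065, 0.0]
ft_force: [-0.7, -0.5, -0.8]
grip_width: 0.007
gripper_force: 0.0
```

Request:
jog_arm([
  {"dp":[0,0,0.03],"twist":[0,0,0],"gripper":1},
  {"dp":[0,0,0],"twist":[0,0,0],"gripper":1},
  {"dp":[0,0,0],"twist":[0,0,0],"gripper":1},
  {"dp":[0,0,0.02],"twist":[0,0,0],"gripper":1},
  {"dp":[0,0,0],"twist":[0,0,0],"gripper":1},
  {"dp":[0,0,0],"twist":[0,0,0],"gripper":1},
  {"dp":[0,0,0],"twist":[0,0,0],"gripper":1},
  {"dp":[0,0,0],"twist":[0,0,0],"gripper":1},
  {"dp":[0,0,0],"twist":[0,0,0],"gripper":1},
  {"dp":[0,0,0],"twist":[0,0,0],"gripper":1},
])

```text
t: 5.15
position: [550.6, 267.8, 39.7]
tcp_rot: [3.141, -0.065, 0.0]
ft_force: [0.8, 0.3, -0.0]
grip_width: 0.006
gripper_force: 0.0
```

Run:
```python
from h import *
s,a=st()
p,d=save("scene","s2.png",crop=(355,205,435,265),k=8)
u,v=w2px("scene",s["position"]);print(u,v,((u-355)*8,(v-205)*8))
W=cloud("scene",p,d)
# finger points: within 20mm xy of tcp
m=(d>0)&(np.abs(W[...,0]-s["position"][0])<14)&(np.abs(W[...,1]-s["position"][1])<18)
Q=W[m];print(len(Q),np.percentile(Q[:,2],[0,5,20,50]).round(1))
Q=Q[(Q[:,2]>55)&(Q[:,2]<90)];print(Q.min(0).round(1),Q.max(0).round(1))
```

```text
t 5.15 pos [550.6 267.8  39.7] yaw -2.38 rz [ 3.141 -0.065  0.   ] F [ 0.8  0.3 -0. ] w 0.6 g 0.0
393.02651735550484 247.73182931873362 (np.float64(304.2121388440387), np.float64(341.85463454986893))
535 [ 42.7  54.7  81.9 119.6]
[539.8 250.2  55.3] [564.4 285.7  90. ]
```

View pics/s2.png

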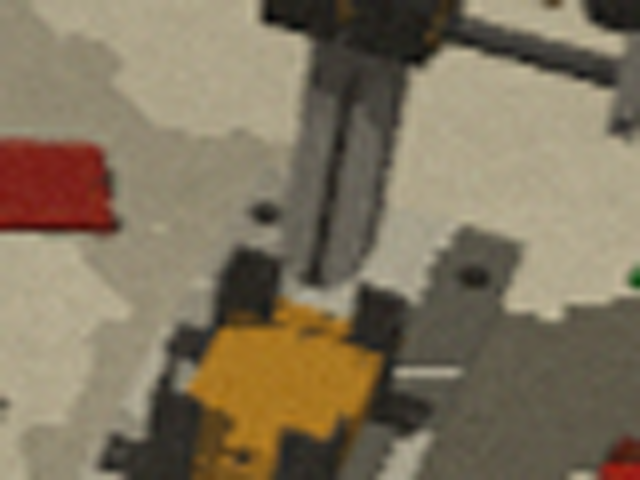

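Run:
```python
from h import *
p=np.load("scene_p.npy");d=np.load("scene_d.npy");W=cloud("scene",p,d)
for v in (228,232,236,238,239,240,241,242,243,244,246): print(v,W[v,395].round(0),p[v,395], W[v,399].round(0))
for q in [(540,269,43),(562,268,43),(550.6,267.8,43),(566,267,55),(473,271,40)]:
    u,v=w2px("scene",q);print(q,round(u,1),round(v,1),W[int(round(v)),int(round(u))].round(0))
pt,dt=manip.snapshot("top");np.save("top_d.npy",dt);np.save("top_p.npy",pt)
Wt=cloud("top",pt,dt)
m=(dt>0)&(np.abs(Wt[...,0]-550)<60)&(np.abs(Wt[...,1]-268)<60)&(Wt[...,2]>57)
print("top high",[ (z,rect(Wt[m&(Wt[...,2]>z)&(Wt[...,2]<z+30)])[0]) for z in (110,140,170,200) if (m&(Wt[...,2]>z)&(Wt[...,2]<z+30)).sum()>5])
```

```text
228 [559. 265. 104.] [76 74 64] [1414.  398.  730.]
232 [557. 267.  91.] [35 33 29] [558. 276.  95.]
236 [559. 269.  82.] [65 59 53] [559. 278.  85.]
238 [560. 270.  76.] [82 79 69] [557. 278.  78.]
239 [558. 270.  73.] [79 76 67] [513. 272.  41.]
240 [562. 271.  73.] [77 74 66] [564. 280.  77.]
241 [527. 266.  43.] [130 126 111] [566. 281.  76.]
242 [527. 266.  40.] [160 155 136] [563. 281.  71.]
243 [534. 268.  42.] [163 148 112] [565. 281.  70.]
244 [540. 269.  44.] [126  96  49] [565. 282.  67.]
246 [549. 271.  45.] [122  83  29] [562. 282.  59.]
(540, 269, 43) 394.9 244.3 [540. 269.  44.]
(562, 268, 43) 392.0 249.4 [578. 270.  57.]
(550.6, 267.8, 43) 393.2 246.7 [568. 270.  56.]
(566, 267, 55) 391.9 246.4 [565. 267.  55.]
(473, 271, 40) 402.4 230.3 [540. 279.  90.]
top high [(140, [array([538.2, 245.9]), array([ 4.6, 45.3]), np.float64(75.9)]), (170, [array([548.4, 235.1]), array([50.8, 67.1]), np.float64(82.4)]), (200, [array([549., 227.]), array([40.5, 46. ]), np.float64(86.2)])]
```

Run:
```python
from h import *
y=np.radians(13.3);ty=np.array([np.sin(y),-np.cos(y),0])
for z in (178.5,210):
  for s in(-53,53): print(z,s,np.array(w2px("scene",np.array([132.6,-559,z])+s*ty))*1.4)
im=cv2.imread("pics/scene0.png");cv2.imwrite("pics/g0.png",cv2.resize(im[30:130,220:330],None,fx=5,fy=5,interpolation=cv2.INTER_CUBIC))
```

```text
178.5 -53 [300.61413347 118.46082724]
178.5 53 [261.16562029 115.00083361]
210 -53 [299.55638627 106.06610663]
210 53 [259.67084096 102.70974778]
```

View pics/g0.png

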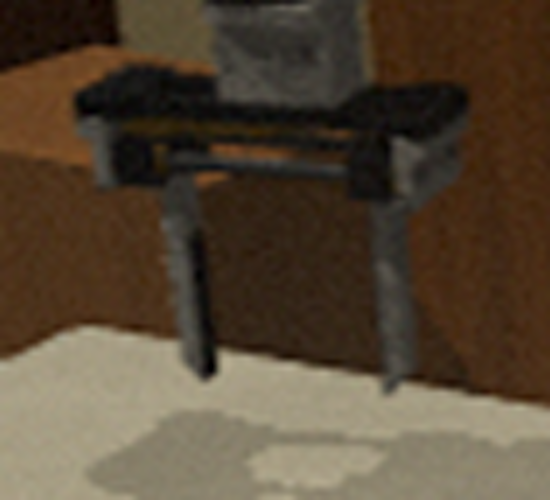

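The close view shows the fingertips at (322,285), still about 30 mm above the plate, while the reported TCP projects to (304,342). The start picture shows the same gap. So the real fingertips are roughly 30 mm higher than the state says, and I'll descend by feel.

Request:
jog_arm([
  {"dp":[0,0,0.3],"twist":[0,0,0],"gripper":1},
  {"dp":[0,0,0.2],"twist":[0,0,0],"gripper":1},
  {"dp":[0,0,0.05],"twist":[0,0,0],"gripper":1},
  {"dp":[0,0,0.03],"twist":[0,0,0],"gripper":1},
  {"dp":[0,0,0],"twist":[0,0,0],"gripper":1},
  {"dp":[0,0,0],"twist":[0,0,0],"gripper":1},
  {"dp":[0,0,0],"twist":[0,0,0],"gripper":1},
  {"dp":[0,0,0],"twist":[0,0,0],"gripper":1},
  {"dp":[0,0,0],"twist":[0,0,0],"gripper":1},
  {"dp":[0,0,0],"twist":[0,0,0],"gripper":1},
])

```text
t: 6.08
position: [550.4, 267.8, 17.0]
tcp_rot: [3.141, -0.065, -0.0]
ft_force: [-1.5, -1.3, 5.6]
grip_width: 0.005
gripper_force: 2.7
```

Run:
```python
from h import *
s,a=st()
p,d=manip.snapshot("scene");W=cloud("scene",p,d)
for v in range(240,256): print(v,[W[v,u].round(0).astype(int).tolist() for u in (392,395)])
```

```text
t 6.08 pos [550.4 267.8  17. ] yaw -2.38 rz [ 3.141 -0.065 -0.   ] F [-1.5 -1.3  5.6] w 0.5 g 2.7
240 [[560, 264, 69], [562, 271, 72]]
241 [[560, 264, 66], [558, 271, 67]]
242 [[559, 264, 62], [561, 271, 66]]
243 [[559, 265, 59], [560, 272, 62]]
244 [[558, 265, 56], [559, 272, 59]]
245 [[559, 266, 54], [558, 272, 55]]
246 [[566, 267, 56], [560, 273, 54]]
247 [[571, 268, 57], [564, 274, 54]]
248 [[573, 269, 56], [572, 276, 57]]
249 [[577, 270, 56], [578, 277, 60]]
250 [[581, 271, 56], [576, 277, 55]]
251 [[583, 272, 56], [579, 278, 55]]
252 [[586, 273, 55], [584, 279, 56]]
253 [[591, 274, 57], [587, 280, 55]]
254 [[597, 275, 58], [592, 281, 57]]
255 [[598, 276, 56], [594, 282, 56]]
```

Request:
jog_arm([
  {"dp":[0,0,0.01],"twist":[0,0,0],"gripper":1},
  {"dp":[0,0,0],"twist":[0,0,0],"gripper":1},
  {"dp":[-0.02,0,0],"twist":[0,0,0],"gripper":1},
  {"dp":[-0.05,0,0],"twist":[0,0,0],"gripper":1},
  {"dp":[-0.08,0,0],"twist":[0,0,0],"gripper":1},
  {"dp":[-0.1,0,0],"twist":[0,0,0],"gripper":1},
  {"dp":[-0.1,0,0],"twist":[0,0,0],"gripper":1},
  {"dp":[-0.1,0,0],"twist":[0,0,0],"gripper":1},
  {"dp":[-0.1,0,0],"twist":[0,0,0],"gripper":1},
  {"dp":[-0.1,0,0],"twist":[0,0,0],"gripper":1},
])

```text
t: 6.97
position: [526.1, 269.4, 17.1]
tcp_rot: [-3.14, 0.065, -0.006]
ft_force: [1.4, 0.2, 6.3]
grip_width: 0.008
gripper_force: 2.9
```

```bash
cat >> h.py <<'E'
def gold(box=(150,195,235,300),z0=36,z1=47):
    p,d=manip.snapshot("top");np.save("top_d.npy",d);np.save("top_p.npy",p);W=cloud("top",p,d);p=p.astype(int)
    m=np.zeros(d.shape,bool);x0,y0,x1,y1=box;m[y0:y1,x0:x1]=1
    m&=(d>0)&(W[...,2]>z0)&(W[...,2]<z1)&(p[...,0]>p[...,2]*2)&(p[...,0]>50)&(p[...,1]>p[...,0]*.5)
    Q=W[m];print("gold",len(Q),rect(Q) if len(Q)>4 else "",Q[:,2].mean().round(1) if len(Q) else "");return p,W
E
python3 - <<'E'
from h import *
st();gold()
E
```

```text
t 6.97 pos [526.1 269.4  17.1] yaw -2.38 rz [-3.14   0.065 -0.006] F [1.4 0.2 6.3] w 0.8 g 2.9
gold 94 ([array([573.7, 270.2]), array([ 50.6, 115.8]), np.float64(86.4)], [[514.2999877929688, 248.60000610351562], [629.9000244140625, 241.3000030517578], [633.0999755859375, 291.79998779296875], [517.5, 299.1000061035156]]) 41.5
```

Request:
jog_arm([
  {"dp":[-0.1,0,0],"twist":[0,0,0],"gripper":1},
  {"dp":[-0.1,0,0],"twist":[0,0,0],"gripper":1},
  {"dp":[-0.1,0,0],"twist":[0,0,0],"gripper":1},
  {"dp":[-0.1,0,0],"twist":[0,0,0],"gripper":1},
  {"dp":[-0.1,0,0],"twist":[0,0,0],"gripper":1},
  {"dp":[-0.1,0,0],"twist":[0,0,0],"gripper":1},
  {"dp":[-0.1,0,0],"twist":[0,0,0],"gripper":1},
  {"dp":[-0.06,0,0],"twist":[0,0,0],"gripper":1},
  {"dp":[-0.03,0,0],"twist":[0,0,0],"gripper":1},
  {"dp":[0,0,0],"twist":[0,0,0],"gripper":1},
])

```text
t: 7.85
position: [494.0, 270.8, 17.1]
tcp_rot: [-3.14, 0.065, -0.004]
ft_force: [0.4, -0.7, 6.9]
grip_width: 0.008
gripper_force: 3.4
```

Run:
```python
from h import *
st();gold((150,250,235,300))
```

```text
t 7.85 pos [494.  270.8  17.1] yaw -2.37 rz [-3.14   0.065 -0.004] F [ 0.4 -0.7  6.9] w 0.7 g 3.4
gold 147 ([array([510. , 271.2]), array([46. , 51.3]), np.float64(89.0)], [[483.8999938964844, 248.6999969482422], [535.2000122070312, 247.6999969482422], [536.0, 293.70001220703125], [484.79998779296875, 294.6000061035156]]) 42.1
```

Request:
jog_arm([
  {"dp":[0,0,-0.15],"twist":[0,0,0],"gripper":1},
  {"dp":[0,0,-0.15],"twist":[0,0,0],"gripper":1},
  {"dp":[0.4,0,0],"twist":[0,0,0],"gripper":1},
  {"dp":[0.45,0,0],"twist":[0,0,0],"gripper":1},
  {"dp":[0,0,0],"twist":[0,0,0],"gripper":1},
  {"dp":[0,0,0.15],"twist":[0,0,0],"gripper":1},
  {"dp":[0,0,0.1],"twist":[0,0,0],"gripper":1},
  {"dp":[0,0,0.05],"twist":[0,0,0],"gripper":1},
  {"dp":[0,0,0],"twist":[0,0,0],"gripper":1},
  {"dp":[0,0,0],"twist":[0,0,0],"gripper":1},
])

```text
t: 8.73
position: [525.7, 268.6, 17.1]
tcp_rot: [3.14, -0.064, -0.001]
ft_force: [-0.8, -1.1, 9.6]
grip_width: 0.007
gripper_force: 4.6
```

Run:
```python
from h import *
st();gold((150,250,235,300))
```

```text
t 8.73 pos [525.7 268.6  17.1] yaw -2.35 rz [ 3.14e+00 -6.40e-02 -1.00e-03] F [-0.8 -1.1  9.6] w 0.7 g 4.6
gold 113 ([array([509.8, 270.1]), array([43.1, 53.3]), np.float64(85.8)], [[481.70001220703125, 250.60000610351562], [534.7999877929688, 246.60000610351562], [538.0, 289.70001220703125], [484.79998779296875, 293.6000061035156]]) 42.3
```

Request:
jog_arm([
  {"dp":[-0.02,0,0],"twist":[0,0,0],"gripper":1},
  {"dp":[-0.06,0,0],"twist":[0,0,0],"gripper":1},
  {"dp":[-0.12,0,0],"twist":[0,0,0],"gripper":1},
  {"dp":[-0.14,0,0],"twist":[0,0,0],"gripper":1},
  {"dp":[-0.14,0,0],"twist":[0,0,0],"gripper":1},
  {"dp":[-0.14,0,0],"twist":[0,0,0],"gripper":1},
  {"dp":[-0.12,0,0],"twist":[0,0,0],"gripper":1},
  {"dp":[-0.08,0,0],"twist":[0,0,0],"gripper":1},
  {"dp":[-0.03,0,0],"twist":[0,0,0],"gripper":1},
  {"dp":[0,0,0],"twist":[0,0,0],"gripper":1},
])

```text
t: 9.62
position: [492.8, 270.7, 17.1]
tcp_rot: [-3.14, 0.064, -0.003]
ft_force: [1.4, 0.0, 7.5]
grip_width: 0.005
gripper_force: 3.6
```

Run:
```python
from h import *
st();gold((150,250,235,310))
```

```text
t 9.62 pos [492.8 270.7  17.1] yaw -2.35 rz [-3.14e+00  6.40e-02 -3.00e-03] F [1.4 0.  7.5] w 0.5 g 3.6
gold 134 ([array([480. , 272.1]), array([44.4, 58.6]), np.float64(87.5)], [[449.79998779296875, 251.1999969482422], [508.29998779296875, 248.60000610351562], [510.20001220703125, 293.0], [451.70001220703125, 295.5]]) 41.6
```

Request:
jog_arm([
  {"dp":[0,0,-0.4],"twist":[0,0,0],"gripper":1},
  {"dp":[0,0,-0.6],"twist":[0,0,0],"gripper":-1},
  {"dp":[-0.39,0,0],"twist":[0,0,0],"gripper":-1},
  {"dp":[-0.39,0,0],"twist":[0,0,0],"gripper":-1},
  {"dp":[0,0,0],"twist":[0,0,0],"gripper":-1},
  {"dp":[0,0,0],"twist":[0,0,0],"gripper":-1},
  {"dp":[0,0,0],"twist":[0,0,0],"gripper":-1},
  {"dp":[0,0,0],"twist":[0,0,0],"gripper":-1},
  {"dp":[0,0,0],"twist":[0,0,0],"gripper":-1},
  {"dp":[0,0,0],"twist":[0,0,0],"gripper":-1},
])

```text
t: 10.5
position: [462.4, 271.5, 55.7]
tcp_rot: [3.141, -0.066, -0.0]
ft_force: [-0.6, 0.6, -0.2]
grip_width: 0.607
gripper_force: 0.0
```

Run:
```python
from h import *
gold((150,250,235,310));to(461.5,272,0)
```

```text
gold 282 ([array([484.5, 272.7]), array([48.4, 66.5]), np.float64(88.6)], [[450.70001220703125, 249.3000030517578], [517.2000122070312, 247.6999969482422], [518.2999877929688, 296.20001220703125], [451.8999938964844, 297.70001220703125]]) 41.8
t 10.55 pos [462.3 271.4  55.7] yaw -2.4 rz [ 3.141 -0.066 -0.   ] F [-0.7  0.5 -0.5] w 61.0 g 0.0
units tool [-0.02  -0.014  1.394]
```

Request:
jog_arm([
  {"dp":[-0.02,-0.02,0],"twist":[0,0,0],"gripper":-1},
  {"dp":[0,0,0],"twist":[0,0,0],"gripper":-1},
  {"dp":[0,0,0],"twist":[0,0,0],"gripper":-1},
  {"dp":[0,0,0.3],"twist":[0,0,0],"gripper":-1},
  {"dp":[0,0,0.35],"twist":[0,0,0],"gripper":-1},
  {"dp":[0,0,0.35],"twist":[0,0,0],"gripper":-1},
  {"dp":[0,0,0.25],"twist":[0,0,0],"gripper":-1},
  {"dp":[0,0,0.15],"twist":[0,0,0],"gripper":-1},
  {"dp":[0,0,0],"twist":[0,0,0],"gripper":1},
  {"dp":[0,0,0],"twist":[0,0,0],"gripper":1},
], force=15)

```text
t: 11.38
position: [461.2, 272.3, -0.0]
tcp_rot: [3.141, -0.065, -0.0]
ft_force: [-0.2, -0.3, 1.2]
grip_width: 0.896
gripper_force: 0.0
```

Request:
jog_arm([
  {"dp":[0,0,0],"twist":[0,0,0],"gripper":1},
  {"dp":[0,0,0],"twist":[0,0,0],"gripper":1},
  {"dp":[0,0,0],"twist":[0,0,0],"gripper":1},
  {"dp":[0,0,0],"twist":[0,0,0],"gripper":1},
  {"dp":[0,0,0],"twist":[0,0,0],"gripper":1},
  {"dp":[0,0,0],"twist":[0,0,0],"gripper":1},
  {"dp":[0,0,0],"twist":[0,0,0],"gripper":1},
  {"dp":[0,0,0],"twist":[0,0,0],"gripper":1},
  {"dp":[0,0,0],"twist":[0,0,0],"gripper":1},
  {"dp":[0,0,0],"twist":[0,0,0],"gripper":1},
])

```text
t: 12.22
position: [461.2, 272.4, 0.1]
tcp_rot: [-3.141, 0.065, -0.0]
ft_force: [0.1, -0.1, 1.4]
grip_width: 0.488
gripper_force: 14.8
```

Run:
```python
from h import *
st();gold((150,250,235,310))
save("scene","s3.png",crop=(340,190,460,290),k=6)
```

```text
t 12.22 pos [4.612e+02 2.724e+02 1.000e-01] yaw -2.38 rz [-3.141  0.065 -0.   ] F [ 0.1 -0.1  1.4] w 45.9 g 14.8
gold 256 ([array([487.8, 271.1]), array([46.2, 59.9]), np.float64(89.2)], [[457.6000061035156, 248.39999389648438], [517.5, 247.60000610351562], [518.0999755859375, 293.79998779296875], [458.20001220703125, 294.6000061035156]]) 42.1
```

View pics/s3.png

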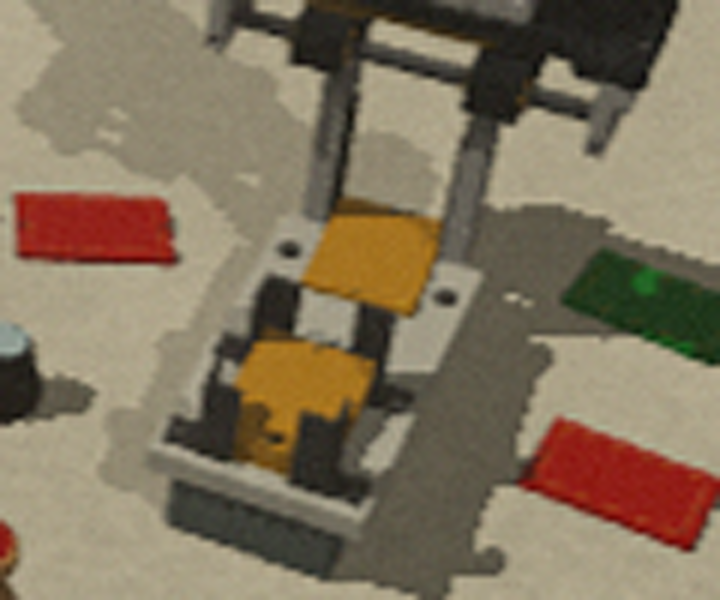

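The plate is gripped by the sides of its overhang, with the fingers at (325,215) and (465,230). The spares are still in the magazine, so I lift and carry it to the block.

Request:
jog_arm([
  {"dp":[0,0,-0.15],"twist":[0,0,0],"gripper":1},
  {"dp":[0,0,-0.3],"twist":[0,0,0],"gripper":1},
  {"dp":[0,0,-0.5],"twist":[0,0,0],"gripper":1},
  {"dp":[0,0,-0.6],"twist":[0,0,0],"gripper":1},
  {"dp":[0,0.1,-0.45],"twist":[0,0,0],"gripper":1},
  {"dp":[0.07,0.4,0],"twist":[0,0,0],"gripper":1},
  {"dp":[0.09,0.7,0],"twist":[0,0,0],"gripper":1},
  {"dp":[0.1,0.78,0],"twist":[0,0,0],"gripper":1},
  {"dp":[0.1,0.78,0],"twist":[0,0,0],"gripper":1},
  {"dp":[0.1,0.78,0],"twist":[0,0,0],"gripper":1},
], force=25)

```text
t: 13.15
position: [473.3, 128.9, 80.3]
tcp_rot: [3.141, -0.064, 0.0]
ft_force: [0.1, 0.1, -1.4]
grip_width: 0.479
gripper_force: 24.8
```

Request:
jog_arm([
  {"dp":[0.1,0.78,0],"twist":[0,0,0],"gripper":1},
  {"dp":[0.1,0.78,0],"twist":[0,0,0],"gripper":1},
  {"dp":[0.1,0.78,0],"twist":[0,0,0],"gripper":1},
  {"dp":[0.1,0.78,0],"twist":[0,0,0],"gripper":1},
  {"dp":[0.1,0.78,0],"twist":[0,0,0],"gripper":1},
  {"dp":[0.1,0.78,0],"twist":[0,0,0],"gripper":1},
  {"dp":[0.1,0.78,0],"twist":[0,0,0],"gripper":1},
  {"dp":[0.1,0.78,0],"twist":[0,0,0],"gripper":1},
  {"dp":[0.1,0.78,0],"twist":[0,0,0],"gripper":1},
  {"dp":[0.1,0.78,0],"twist":[0,0,0],"gripper":1},
])

```text
t: 13.98
position: [500.3, -184.8, 80.3]
tcp_rot: [-3.141, 0.066, 0.0]
ft_force: [-0.1, -0.6, -0.4]
grip_width: 0.486
gripper_force: 24.8
```

Request:
jog_arm([
  {"dp":[0.1,0.75,0],"twist":[0,0,0],"gripper":1},
  {"dp":[0.1,0.75,0],"twist":[0,0,0],"gripper":1},
  {"dp":[0.05,0.6,0],"twist":[0,0,0],"gripper":1},
  {"dp":[0,0.35,0],"twist":[0,0,0],"gripper":1},
  {"dp":[0,0.15,0],"twist":[0,0,0],"gripper":1},
  {"dp":[0,0,0.2],"twist":[0,0,0],"gripper":1},
  {"dp":[0,0,0.4],"twist":[0,0,0],"gripper":1},
  {"dp":[0,0,0.3],"twist":[0,0,0],"gripper":1},
  {"dp":[0,0,0.1],"twist":[0,0,0],"gripper":1},
  {"dp":[0,0,0],"twist":[0,0,0],"gripper":1},
])

```text
t: 14.82
position: [505.0, -285.2, 38.6]
tcp_rot: [-3.138, 0.063, 0.005]
ft_force: [-0.3, 0.5, -0.4]
grip_width: 0.487
gripper_force: 24.8
```

Run:
```python
from h import *
to(506.3,-292.5,-9.5)
p,W=gold((400,210,480,300),20,110)
save("scene","s4.png",crop=(150,140,250,215),k=7)
```

```text
t 14.82 pos [ 505.  -285.2   38.6] yaw -2.31 rz [-3.138  0.063  0.005] F [-0.3  0.5 -0.4] w 45.7 g 24.8
units tool [0.039 0.181 1.203]
gold 157 ([array([ 553.3, -287.6]), array([47. , 17.4]), np.float64(89.1)], [[544.2000122070312, -311.0], [561.5999755859375, -311.20001220703125], [562.4000244140625, -264.29998779296875], [545.0, -264.0]]) 81.0
```

View pics/s4.png

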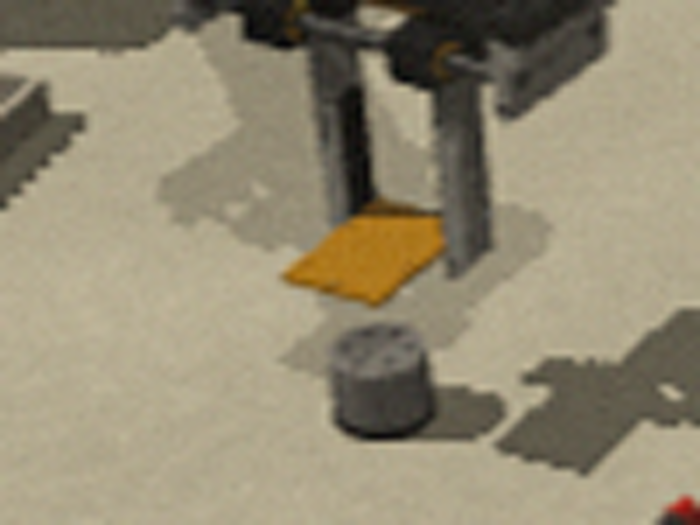

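The plate hangs level above and behind the block, whose top is at about (380,345). The plate is at about (365,255).

Request:
jog_arm([
  {"dp":[0.04,0.15,0],"twist":[0,0,0],"gripper":1},
  {"dp":[0,0,0.2],"twist":[0,0,0],"gripper":1},
  {"dp":[0,0,0.3],"twist":[0,0,0],"gripper":1},
  {"dp":[0,0,0.25],"twist":[0,0,0],"gripper":1},
  {"dp":[0,0,0.15],"twist":[0,0,0],"gripper":1},
  {"dp":[0,0,0.1],"twist":[0,0,0],"gripper":1},
  {"dp":[0,0,0.05],"twist":[0,0,0],"gripper":1},
  {"dp":[0,0,0],"twist":[0,0,0],"gripper":1},
  {"dp":[0,0,0],"twist":[0,0,0],"gripper":1},
  {"dp":[0,0,0],"twist":[0,0,0],"gripper":1},
])

```text
t: 15.75
position: [508.0, -294.0, -1.5]
tcp_rot: [3.14, -0.065, 0.001]
ft_force: [0.4, -0.4, 0.2]
grip_width: 0.477
gripper_force: 24.8
```

Run:
```python
from h import *
to(506.3,-292.5,-8)
gold((400,210,480,300),20,110)
```

```text
t 15.75 pos [ 508.  -294.    -1.5] yaw -2.38 rz [ 3.14e+00 -6.50e-02  1.00e-03] F [ 0.4 -0.4  0.2] w 44.9 g 24.8
units tool [-0.044 -0.035  0.162]
gold 153 ([array([ 556.8, -294.6]), array([45.7, 15.9]), np.float64(88.8)], [[548.2999877929688, -317.29998779296875], [564.2999877929688, -317.6000061035156], [565.2000122070312, -272.0], [549.2999877929688, -271.70001220703125]]) 40.9
```

Request:
jog_arm([
  {"dp":[-0.03,-0.03,0.06],"twist":[0,0,0],"gripper":1},
  {"dp":[0,0,0.05],"twist":[0,0,0],"gripper":1},
  {"dp":[0,0,0.03],"twist":[0,0,0],"gripper":1},
  {"dp":[0,0,0],"twist":[0,0,0],"gripper":1},
  {"dp":[0,0,0.02],"twist":[0,0,0],"gripper":1},
  {"dp":[0,0,0],"twist":[0,0,0],"gripper":1},
  {"dp":[0,0,0],"twist":[0,0,0],"gripper":1},
  {"dp":[0,0,0],"twist":[0,0,0],"gripper":1},
  {"dp":[0,0,0],"twist":[0,0,0],"gripper":1},
  {"dp":[0,0,0],"twist":[0,0,0],"gripper":1},
])

```text
t: 16.63
position: [506.5, -292.4, -7.8]
tcp_rot: [3.141, -0.065, 0.0]
ft_force: [-1.1, 1.1, 5.4]
grip_width: 0.48
gripper_force: 24.8
```

Request:
jog_arm([
  {"dp":[0,0,-0.01],"twist":[0,0,0],"gripper":1},
  {"dp":[0,0,0],"twist":[0,0,0],"gripper":-1},
  {"dp":[0,0,0],"twist":[0,0,0],"gripper":-1},
  {"dp":[0,0,0],"twist":[0,0,0],"gripper":-1},
  {"dp":[0,0,0],"twist":[0,0,0],"gripper":-1},
  {"dp":[0,0,0],"twist":[0,0,0],"gripper":-1},
  {"dp":[0,0,0],"twist":[0,0,0],"gripper":-1},
  {"dp":[0,0,-0.3],"twist":[0,0,0],"gripper":-1},
  {"dp":[0,0,-0.6],"twist":[0,0,0],"gripper":-1},
  {"dp":[0,0,-0.7],"twist":[0,0,0],"gripper":-1},
])

```text
t: 17.47
position: [505.1, -291.4, 55.1]
tcp_rot: [-3.138, 0.065, 0.006]
ft_force: [-0.1, -0.0, 0.6]
grip_width: 0.995
gripper_force: 0.0
```

Request:
jog_arm([
  {"dp":[0.29,0,-0.1],"twist":[0,0,0],"gripper":-1},
  {"dp":[0.29,0,0],"twist":[0,0,0],"gripper":-1},
  {"dp":[0,0,0],"twist":[0,0,-1],"gripper":-1},
  {"dp":[0,0,0],"twist":[0,0,-1],"gripper":-1},
  {"dp":[0,0,0],"twist":[0,0,-1],"gripper":-1},
  {"dp":[0,0,0],"twist":[0,0,-1],"gripper":-1},
  {"dp":[0,0,0],"twist":[0,0,-1],"gripper":-1},
  {"dp":[0,0,0],"twist":[0,0,-1],"gripper":-1},
  {"dp":[0,0,0],"twist":[0,0,-1],"gripper":-1},
  {"dp":[0,0,0],"twist":[0,0,-1],"gripper":-1},
])

```text
t: 18.3
position: [529.5, -292.9, 58.7]
tcp_rot: [-2.891, -1.225, 0.002]
ft_force: [0.7, -0.4, 0.3]
grip_width: 1.006
gripper_force: 0.0
```

Request:
jog_arm([
  {"dp":[0,0,0],"twist":[0,0,-1],"gripper":-1},
  {"dp":[0,0,0],"twist":[0,0,-1],"gripper":-1},
  {"dp":[0,0,0],"twist":[0,0,-1],"gripper":-1},
  {"dp":[0,0,0],"twist":[0,0,-1],"gripper":-1},
  {"dp":[0,0,0],"twist":[0,0,-1],"gripper":-1},
  {"dp":[0,0,0],"twist":[0,0,-1],"gripper":-1},
  {"dp":[0,0,0],"twist":[0,0,-1],"gripper":-1},
  {"dp":[0,0,0],"twist":[0,0,0],"gripper":-1},
  {"dp":[0,0,0],"twist":[0,0,0],"gripper":-1},
  {"dp":[0,0,0],"twist":[0,0,0],"gripper":-1},
])

```text
t: 19.13
position: [529.6, -293.2, 59.4]
tcp_rot: [-2.269, -2.172, 0.0]
ft_force: [-0.7, 1.2, 0.9]
grip_width: 1.001
gripper_force: 0.0
```

Run:
```python
from h import *
gold((400,210,480,300),20,45)
to(529.6,-293.5,-8)
p,d=manip.snapshot("scene");W=cloud("scene",p,d);p=p.astype(int)
m=(d>0)&(np.abs(W[...,0]-530)<60)&(np.abs(W[...,1]+293)<60)&(W[...,2]>25)&(W[...,2]<48)&(p[...,0]>p[...,2]*2)&(p[...,0]>60)
print(m.sum(),rect(W[m]),W[m][:,2].mean())
```

```text
gold 557 ([array([ 529.7, -291.4]), array([42. , 67.1]), np.float64(89.6)], [[496.0, -312.1000061035156], [563.0999755859375, -312.6000061035156], [563.4000244140625, -270.6000061035156], [496.29998779296875, -270.1000061035156]]) 34.7
t 19.18 pos [ 529.6 -293.2   59.6] yaw 87.53 rz [-2.268 -2.172  0.   ] F [-0.5 -0.5  0.3] w 94.1 g 0.0
units tool [-0.007 -0.     1.689]
224 ([array([ 529.8, -292.1]), array([72.5, 48.1]), np.float64(1.6)], [[492.8999938964844, -269.1000061035156], [494.20001220703125, -317.20001220703125], [566.7000122070312, -315.20001220703125], [565.4000244140625, -267.1000061035156]]) 36.13728022332462
```

The plate lies flat and centred on the block at (529.7, −293), against the block's (529.6, −293.5). Next I regrasp it by its ends.

Request:
jog_arm([
  {"dp":[0,0,0.3],"twist":[0,0,0],"gripper":-1},
  {"dp":[0,0,0.4],"twist":[0,0,0],"gripper":-1},
  {"dp":[0,0,0.4],"twist":[0,0,0],"gripper":-1},
  {"dp":[0,0,0.3],"twist":[0,0,0],"gripper":-1},
  {"dp":[0,0,0.2],"twist":[0,0,0],"gripper":-1},
  {"dp":[0,0,0.08],"twist":[0,0,0],"gripper":-1},
  {"dp":[0,0,0],"twist":[0,0,0],"gripper":-1},
  {"dp":[0,0,0],"twist":[0,0,0],"gripper":1},
  {"dp":[0,0,0],"twist":[0,0,0],"gripper":1},
  {"dp":[0,0,0],"twist":[0,0,0],"gripper":1},
], force=15)

```text
t: 20.07
position: [530.2, -293.8, -6.3]
tcp_rot: [2.266, 2.174, 0.0]
ft_force: [0.1, 0.2, 0.2]
grip_width: 0.823
gripper_force: 0.0
```

Request:
jog_arm([
  {"dp":[0,0,0],"twist":[0,0,0],"gripper":1},
  {"dp":[0,0,0],"twist":[0,0,0],"gripper":1},
  {"dp":[0,0,0],"twist":[0,0,0],"gripper":1},
  {"dp":[0,0,0],"twist":[0,0,0],"gripper":1},
  {"dp":[0,0,0],"twist":[0,0,0],"gripper":1},
  {"dp":[0,0,0],"twist":[0,0,0],"gripper":1},
  {"dp":[0,0,0],"twist":[0,0,0],"gripper":1},
  {"dp":[0,0,0],"twist":[0,0,0],"gripper":1},
  {"dp":[0,0,0],"twist":[0,0,0],"gripper":1},
  {"dp":[0,0,0],"twist":[0,0,0],"gripper":1},
], force=25)

```text
t: 20.9
position: [530.1, -293.7, -6.5]
tcp_rot: [2.266, 2.174, 0.0]
ft_force: [-0.0, 0.7, 5.0]
grip_width: 0.717
gripper_force: 24.8
```

Request:
jog_arm([
  {"dp":[0,0,-0.1],"twist":[0,0,0],"gripper":1},
  {"dp":[0,0,-0.3],"twist":[0,0,0],"gripper":1},
  {"dp":[0,0,-0.6],"twist":[0,0,0],"gripper":1},
  {"dp":[0,0,-0.6],"twist":[0,0,0],"gripper":1},
  {"dp":[0,0,-0.4],"twist":[0,0,0.5],"gripper":1},
  {"dp":[0,0,0],"twist":[0,0,1],"gripper":1},
  {"dp":[0,0,0],"twist":[0,0,1],"gripper":1},
  {"dp":[0,0,0],"twist":[0,0,1],"gripper":1},
  {"dp":[0,0,0],"twist":[0,0,1],"gripper":1},
  {"dp":[0,0,0],"twist":[0,0,1],"gripper":1},
])

```text
t: 21.73
position: [529.2, -293.0, 72.4]
tcp_rot: [-2.794, -1.434, 0.001]
ft_force: [-0.2, 0.0, 0.7]
grip_width: 0.715
gripper_force: 24.9
```

Request:
jog_arm([
  {"dp":[0,0,0],"twist":[0,0,1],"gripper":1},
  {"dp":[0,0,0],"twist":[0,0,1],"gripper":1},
  {"dp":[0,0,0],"twist":[0,0,1],"gripper":1},
  {"dp":[0,0,0],"twist":[0,0,1],"gripper":1},
  {"dp":[0,0,0],"twist":[0,0,1],"gripper":1},
  {"dp":[0,0,0],"twist":[0,0,1],"gripper":1},
  {"dp":[0,0,0],"twist":[0,0,1],"gripper":1},
  {"dp":[0,0,0],"twist":[0,0,1],"gripper":1},
  {"dp":[0,0,0],"twist":[0,0,1],"gripper":1},
  {"dp":[0,0,0],"twist":[0,0,0.75],"gripper":1},
])

```text
t: 22.57
position: [529.1, -293.0, 72.3]
tcp_rot: [-3.139, 0.114, 0.002]
ft_force: [-0.3, -0.9, -0.9]
grip_width: 0.717
gripper_force: 24.9
```

Run:
```python
from h import *
to(549.7,32.8,40)
```

```text
t 22.57 pos [ 529.1 -293.    72.3] yaw -4.15 rz [-3.139e+00  1.140e-01  2.000e-03] F [-0.3 -0.9 -0.9] w 67.4 g 24.9
units tool [-0.078 -8.162  0.807]
```

Request:
jog_arm([
  {"dp":[0,-0.3,0],"twist":[0,0,0],"gripper":1},
  {"dp":[-0.01,-0.7,0],"twist":[0,0,0],"gripper":1},
  {"dp":[-0.01,-0.9,0],"twist":[0,0,0],"gripper":1},
  {"dp":[-0.01,-0.9,0],"twist":[0,0,0],"gripper":1},
  {"dp":[-0.01,-0.9,0],"twist":[0,0,0],"gripper":1},
  {"dp":[-0.01,-0.9,0],"twist":[0,0,0],"gripper":1},
  {"dp":[-0.01,-0.9,0],"twist":[0,0,0],"gripper":1},
  {"dp":[-0.01,-0.9,0],"twist":[0,0,0],"gripper":1},
  {"dp":[-0.01,-0.9,0],"twist":[0,0,0],"gripper":1},
  {"dp":[0,-0.6,0],"twist":[0,0,0],"gripper":1},
])

```text
t: 23.4
position: [546.5, 26.1, 72.6]
tcp_rot: [-3.139, 0.1, 0.002]
ft_force: [-0.5, 0.2, -0.7]
grip_width: 0.716
gripper_force: 24.9
```

Request:
jog_arm([
  {"dp":[0,-0.2,0],"twist":[0,0,0],"gripper":1},
  {"dp":[0,-0.06,0],"twist":[0,0,0],"gripper":1},
  {"dp":[0,0,0.2],"twist":[0,0,0],"gripper":1},
  {"dp":[0,0,0.4],"twist":[0,0,0],"gripper":1},
  {"dp":[0,0,0.4],"twist":[0,0,0],"gripper":1},
  {"dp":[0,0,0.2],"twist":[0,0,0],"gripper":1},
  {"dp":[0,0,0],"twist":[0,0,0],"gripper":1},
  {"dp":[0,0,0],"twist":[0,0,0],"gripper":1},
  {"dp":[0,0,0],"twist":[0,0,0],"gripper":1},
  {"dp":[0,0,0],"twist":[0,0,0],"gripper":1},
])

```text
t: 24.23
position: [549.4, 32.0, 25.6]
tcp_rot: [3.14, -0.107, 0.003]
ft_force: [-0.6, -0.1, -0.9]
grip_width: 0.715
gripper_force: 24.9
```

Run:
```python
from h import *
to(549.7,32.8,8)
gold((240,190,340,290),45,90)
p,d=save("scene","s5.png",crop=(260,180,360,255),k=7);W=cloud("scene",p,d);p=p.astype(int)
m=(d>0)&(np.abs(W[...,0]-550)<60)&(np.abs(W[...,1]-32)<60)&(W[...,2]>45)&(W[...,2]<90)&(p[...,0]>p[...,2]*2)&(p[...,0]>60)
print(m.sum(),rect(W[m]),W[m][:,2].mean())
```

```text
t 24.23 pos [549.4  32.   25.6] yaw -3.91 rz [ 3.14e+00 -1.07e-01  3.00e-03] F [-0.6 -0.1 -0.9] w 67.2 g 24.9
units tool [ 0.006 -0.021  0.441]
gold 0  
270 ([array([551.6,  31.9]), array([68.5, 50.3]), np.float64(88.9)], [[525.7999877929688, -1.7999999523162842], [576.0999755859375, -2.799999952316284], [577.4000244140625, 65.69999694824219], [527.0999755859375, 66.69999694824219]]) 68.45575302748867
```

View pics/s5.png

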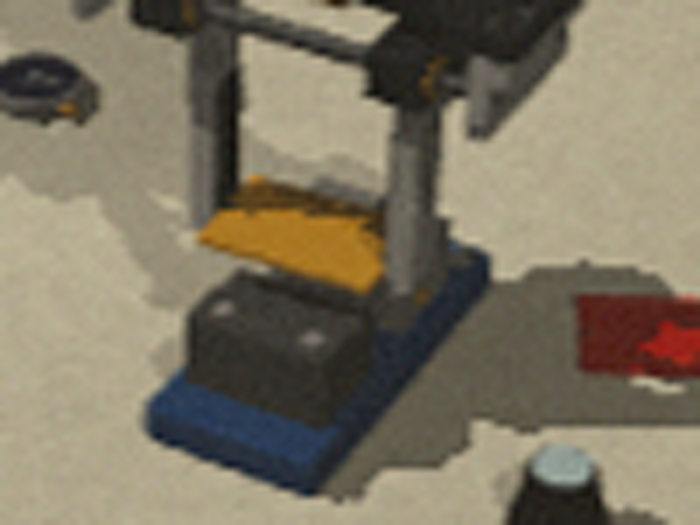

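The plate hangs level over the open jaws at about (295,235), with the fingers outside both ends. I move it 2 mm away from the fixed wall and lower it.

Request:
jog_arm([
  {"dp":[-0.05,-0.02,0],"twist":[0,0,0],"gripper":1},
  {"dp":[0,0,0.15],"twist":[0,0,0],"gripper":1},
  {"dp":[0,0,0.15],"twist":[0,0,0],"gripper":1},
  {"dp":[0,0,0.08],"twist":[0,0,0],"gripper":1},
  {"dp":[0,0,0.04],"twist":[0,0,0],"gripper":1},
  {"dp":[0,0,0],"twist":[0,0,0],"gripper":1},
  {"dp":[0,0,0],"twist":[0,0,0],"gripper":1},
  {"dp":[0,0,0],"twist":[0,0,0],"gripper":1},
  {"dp":[0,0,0],"twist":[0,0,0],"gripper":1},
  {"dp":[0,0,0],"twist":[0,0,0],"gripper":1},
])

```text
t: 25.17
position: [546.8, 33.4, 8.2]
tcp_rot: [3.14, -0.106, 0.001]
ft_force: [-0.4, -0.3, -0.6]
grip_width: 0.718
gripper_force: 24.9
```

Request:
jog_arm([
  {"dp":[0,0,0.02],"twist":[0,0,0],"gripper":1},
  {"dp":[0,0,0.02],"twist":[0,0,0],"gripper":1},
  {"dp":[0,0,0],"twist":[0,0,0],"gripper":1},
  {"dp":[0,0,0],"twist":[0,0,0],"gripper":1},
  {"dp":[0,0,0],"twist":[0,0,0],"gripper":1},
  {"dp":[0,0,0],"twist":[0,0,0],"gripper":1},
  {"dp":[0,0,0],"twist":[0,0,0],"gripper":1},
  {"dp":[0,0,0],"twist":[0,0,0],"gripper":1},
  {"dp":[0,0,0],"twist":[0,0,0],"gripper":1},
  {"dp":[0,0,0],"twist":[0,0,0],"gripper":1},
])

```text
t: 26.0
position: [546.8, 33.4, 6.5]
tcp_rot: [3.14, -0.106, 0.001]
ft_force: [-0.0, -0.0, 0.7]
grip_width: 0.714
gripper_force: 24.9
```

Request:
jog_arm([
  {"dp":[0,0,0.02],"twist":[0,0,0],"gripper":1},
  {"dp":[0,0,0],"twist":[0,0,0],"gripper":1},
  {"dp":[0,0,0.02],"twist":[0,0,0],"gripper":1},
  {"dp":[0,0,0],"twist":[0,0,0],"gripper":1},
  {"dp":[0,0,0],"twist":[0,0,0],"gripper":1},
  {"dp":[0,0,0],"twist":[0,0,0],"gripper":1},
  {"dp":[0,0,0],"twist":[0,0,0],"gripper":1},
  {"dp":[0,0,0],"twist":[0,0,0],"gripper":1},
  {"dp":[0,0,0],"twist":[0,0,0],"gripper":1},
  {"dp":[0,0,0],"twist":[0,0,0],"gripper":1},
])

```text
t: 26.83
position: [547.0, 33.4, 6.2]
tcp_rot: [3.14, -0.106, 0.002]
ft_force: [-1.8, 0.4, 8.5]
grip_width: 0.716
gripper_force: 24.9
```

Request:
jog_arm([
  {"dp":[0,0,-0.02],"twist":[0,0,0],"gripper":1},
  {"dp":[0,0,0],"twist":[0,0,0],"gripper":-1},
  {"dp":[0,0,0],"twist":[0,0,0],"gripper":-1},
  {"dp":[0,0,0],"twist":[0,0,0],"gripper":-1},
  {"dp":[0,0,0],"twist":[0,0,0],"gripper":-1},
  {"dp":[0,0,0],"twist":[0,0,0],"gripper":-1},
  {"dp":[0,0,-0.2],"twist":[0,0,0],"gripper":-1},
  {"dp":[0,0,-0.5],"twist":[0,0,0],"gripper":-1},
  {"dp":[0,0,-0.7],"twist":[0,0,0],"gripper":-1},
  {"dp":[0,0,-0.5],"twist":[0,0,0],"gripper":-1},
])

```text
t: 27.67
position: [547.1, 33.4, 83.6]
tcp_rot: [3.14, -0.106, 0.002]
ft_force: [1.7, 0.1, -0.7]
grip_width: 1.002
gripper_force: 0.0
```

Request:
jog_arm([
  {"dp":[-0.3,0,0],"twist":[0,0,0],"gripper":1},
  {"dp":[-0.6,0,0],"twist":[0,0,0],"gripper":1},
  {"dp":[-0.6,0,0],"twist":[0,0,0],"gripper":1},
  {"dp":[-0.35,0,0],"twist":[0,0,0],"gripper":1},
  {"dp":[0,0,0],"twist":[0,0,0],"gripper":1},
  {"dp":[0,0,0],"twist":[0,0,0],"gripper":1},
  {"dp":[0,0,0],"twist":[0,0,0],"gripper":1},
  {"dp":[0,0,0],"twist":[0,0,0],"gripper":1},
  {"dp":[0,0,0],"twist":[0,0,0],"gripper":1},
  {"dp":[0,0,0],"twist":[0,0,0],"gripper":1},
])

```text
t: 28.5
position: [473.6, 38.3, 81.5]
tcp_rot: [3.14, -0.107, 0.0]
ft_force: [-0.3, -0.5, 0.0]
grip_width: 0.329
gripper_force: 0.0
```

Run:
```python
from h import *
to(473.3,38.2,2)
p,W=gold((250,190,330,290),42,55)
p,d=save("scene","s6.png",crop=(260,180,360,255),k=7);W=cloud("scene",p,d);p=p.astype(int)
m=(d>0)&(np.abs(W[...,0]-550)<60)&(np.abs(W[...,1]-32)<60)&(W[...,2]>40)&(W[...,2]<60)&(p[...,0]>p[...,2]*2)&(p[...,0]>60)
print(m.sum(),rect(W[m]),W[m][:,2].mean())
```

```text
t 28.5 pos [473.6  38.3  81.5] yaw -3.89 rz [ 3.14  -0.107  0.   ] F [-0.3 -0.5  0. ] w 31.0 g 0.0
units tool [-0.007  0.003  1.987]
gold 621 ([array([548.5,  31.6]), array([66.8, 44.6]), np.float64(88.6)], [[525.4000244140625, -1.2999999523162842], [570.0, -2.299999952316284], [571.5999755859375, 64.4000015258789], [527.0, 65.5]]) 47.2
296 ([array([548.6,  33.1]), array([68.3, 49. ]), np.float64(88.4)], [[523.0999755859375, -0.4000000059604645], [572.0999755859375, -1.7999999523162842], [574.0, 66.5], [525.0999755859375, 67.9000015258789]]) 49.27579517950549
```

Request:
jog_arm([
  {"dp":[0,0,0.3],"twist":[0,0,0],"gripper":1},
  {"dp":[0,0,0.5],"twist":[0,0,0],"gripper":1},
  {"dp":[0,0,0.5],"twist":[0,0,0],"gripper":1},
  {"dp":[0,0,0.4],"twist":[0,0,0],"gripper":1},
  {"dp":[0,0,0.2],"twist":[0,0,0],"gripper":1},
  {"dp":[0,0,0.04],"twist":[0,0,0],"gripper":1},
  {"dp":[0,0,0],"twist":[0,0,0],"gripper":1},
  {"dp":[0.08,0,0],"twist":[0,0,0],"gripper":1},
  {"dp":[0.08,0,0],"twist":[0,0,0],"gripper":1},
  {"dp":[0,0,0],"twist":[0,0,0],"gripper":1},
])

```text
t: 29.43
position: [481.3, 37.8, 5.1]
tcp_rot: [3.14, -0.106, 0.005]
ft_force: [0.2, -0.1, 0.2]
grip_width: 0.007
gripper_force: 0.0
```

Request:
jog_arm([
  {"dp":[0.04,0,0],"twist":[0,0,0],"gripper":1},
  {"dp":[0.04,0,0],"twist":[0,0,0],"gripper":1},
  {"dp":[0.04,0,0],"twist":[0,0,0],"gripper":1},
  {"dp":[0.04,0,0],"twist":[0,0,0],"gripper":1},
  {"dp":[0.04,0,0],"twist":[0,0,0],"gripper":1},
  {"dp":[0.04,0,0],"twist":[0,0,0],"gripper":1},
  {"dp":[0.04,0,0],"twist":[0,0,0],"gripper":1},
  {"dp":[0.04,0,0],"twist":[0,0,0],"gripper":1},
  {"dp":[0,0,0],"twist":[0,0,0],"gripper":1},
  {"dp":[0,0,0],"twist":[0,0,0],"gripper":1},
])

```text
t: 30.27
position: [492.2, 37.1, 3.9]
tcp_rot: [3.14, -0.106, 0.0]
ft_force: [-1.7, 0.6, -0.6]
grip_width: 0.005
gripper_force: 0.8
```

Request:
jog_arm([
  {"dp":[0.03,0,0],"twist":[0,0,0],"gripper":1},
  {"dp":[0.03,0,0],"twist":[0,0,0],"gripper":1},
  {"dp":[0.03,0,0],"twist":[0,0,0],"gripper":1},
  {"dp":[0.03,0,0],"twist":[0,0,0],"gripper":1},
  {"dp":[0,0,0],"twist":[0,0,0],"gripper":1},
  {"dp":[0,0,0],"twist":[0,0,0],"gripper":1},
  {"dp":[0,0,0],"twist":[0,0,0],"gripper":1},
  {"dp":[0,0,0],"twist":[0,0,0],"gripper":1},
  {"dp":[0,0,0],"twist":[0,0,0],"gripper":1},
  {"dp":[0,0,0],"twist":[0,0,0],"gripper":1},
])

```text
t: 31.1
position: [496.9, 36.7, 4.1]
tcp_rot: [3.14, -0.106, 0.001]
ft_force: [-0.9, 0.2, -1.8]
grip_width: 0.005
gripper_force: 0.8
```

```bash
cat >> h.py <<'E'
def vise():
    p,W=gold((250,190,330,290),42,55)
    d=np.load("top_d.npy")
    m=np.zeros(d.shape,bool);m[235:290,262:320]=1
    m&=(d>0)&(W[...,2]>40)&(W[...,2]<50)&(p[...,0]<p[...,2]*1.5)&(W[...,0]<530)
    Q=W[m];print("jawS",len(Q),rect(Q))
E
python3 - <<'E'
from h import *
st();vise()
E
```

```text
t 31.1 pos [496.9  36.7   4.1] yaw -3.88 rz [ 3.14e+00 -1.06e-01  1.00e-03] F [-0.9  0.2 -1.8] w 0.5 g 0.8
gold 238 ([array([565.8,  29.3]), array([66.9, 17.6]), np.float64(85.0)], [[554.2000122070312, -3.299999952316284], [571.7000122070312, -4.800000190734863], [577.5, 61.79999923706055], [559.9000244140625, 63.400001525878906]]) 47.1
jawS 0 ([array([0., 0.]), array([0., 0.]), np.float64(0.0)], [[0.0, 0.0], [0.0, 0.0], [0.0, 0.0], [0.0, 0.0]])
```

Request:
jog_arm([
  {"dp":[0.03,0,0],"twist":[0,0,0],"gripper":1},
  {"dp":[0,0,0],"twist":[0,0,0],"gripper":1},
  {"dp":[0.02,0,0],"twist":[0,0,0],"gripper":1},
  {"dp":[0,0,0],"twist":[0,0,0],"gripper":1},
  {"dp":[0.02,0,0],"twist":[0,0,0],"gripper":1},
  {"dp":[0,0,0],"twist":[0,0,0],"gripper":1},
  {"dp":[0,0,0],"twist":[0,0,0],"gripper":1},
  {"dp":[0,0,0],"twist":[0,0,0],"gripper":1},
  {"dp":[0,0,0],"twist":[0,0,0],"gripper":1},
  {"dp":[0,0,0],"twist":[0,0,0],"gripper":1},
])

```text
t: 31.98
position: [497.1, 36.7, 4.0]
tcp_rot: [3.14, -0.106, -0.007]
ft_force: [-6.1, 0.5, 5.5]
grip_width: 0.005
gripper_force: 3.3
```

Request:
jog_arm([
  {"dp":[0.03,0,0],"twist":[0,0,0],"gripper":1},
  {"dp":[0.03,0,0],"twist":[0,0,0],"gripper":1},
  {"dp":[0.03,0,0],"twist":[0,0,0],"gripper":1},
  {"dp":[0,0,0],"twist":[0,0,0],"gripper":1},
  {"dp":[0,0,0],"twist":[0,0,0],"gripper":1},
  {"dp":[0,0,0],"twist":[0,0,0],"gripper":1},
  {"dp":[0,0,0],"twist":[0,0,0],"gripper":1},
  {"dp":[0,0,0],"twist":[0,0,0],"gripper":1},
  {"dp":[0,0,0],"twist":[0,0,0],"gripper":1},
  {"dp":[0,0,0],"twist":[0,0,0],"gripper":1},
])

```text
t: 32.82
position: [496.9, 36.8, 3.6]
tcp_rot: [-3.14, 0.106, 0.017]
ft_force: [-10.9, -0.7, 8.9]
grip_width: 0.007
gripper_force: 5.8
```

Request:
jog_arm([
  {"dp":[-0.1,0,0],"twist":[0,0,0],"gripper":1},
  {"dp":[-0.15,0,0],"twist":[0,0,0],"gripper":1},
  {"dp":[-0.2,0,0],"twist":[0,0,0],"gripper":1},
  {"dp":[0,0,-0.3],"twist":[0,0,0],"gripper":1},
  {"dp":[0,0,-0.7],"twist":[0,0,0],"gripper":1},
  {"dp":[0,0,-0.9],"twist":[0,0,0],"gripper":1},
  {"dp":[-0.5,0,-0.9],"twist":[0,0,0],"gripper":1},
  {"dp":[-0.9,0,0],"twist":[0,0,0],"gripper":1},
  {"dp":[-0.9,0,0],"twist":[0,0,0],"gripper":1},
  {"dp":[-0.9,0,0],"twist":[0,0,0],"gripper":1},
])

```text
t: 33.65
position: [357.7, 46.2, 116.9]
tcp_rot: [3.14, -0.107, 0.007]
ft_force: [-0.2, 0.5, 0.1]
grip_width: 0.003
gripper_force: 0.0
```

Run:
```python
from h import *
st();vise()
p=np.load("top_p.npy")[:,:,::-1]
a=cv2.resize(p[195:295,130:330],None,fx=4,fy=4,interpolation=cv2.INTER_CUBIC)
cv2.imwrite("pics/fin.png",np.clip(a*1.5,0,255).astype(np.uint8))
```

```text
t 33.65 pos [357.7  46.2 116.9] yaw -3.89 rz [ 3.14  -0.107  0.007] F [-0.2  0.5  0.1] w 0.3 g 0.0
gold 634 ([array([540.1,  31.5]), array([67.4, 69.8]), np.float64(85.2)], [[502.5, 0.800000011920929], [572.0999755859375, -5.0], [577.7000122070312, 62.20000076293945], [508.1000061035156, 68.0]]) 47.3
jawS 232 ([array([517.9,  35. ]), array([55.7, 21.5]), np.float64(85.9)], [[505.20001220703125, 8.0], [526.5999755859375, 6.5], [530.5999755859375, 62.099998474121094], [509.20001220703125, 63.599998474121094]])
```

View pics/fin.png

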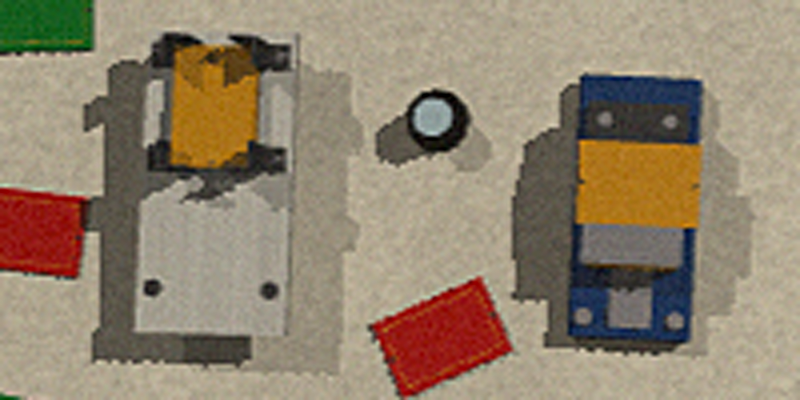

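The plate lies clamped between the jaws and the spares are in the magazine. It may sit about 2 mm off centre lengthwise, so I measure that within one camera.

Run:
```python
from h import *
c4,s4=np.cos(np.radians(4)),np.sin(np.radians(4))
for n in("top","scene"):
    P=[];J=[];B=[]
    for k in range(3):
        p,d=manip.snapshot(n);W=cloud(n,p,d);p=p.astype(int)
        X=W-np.array([551.7,32.7,0]);vx=X[...,0]*c4-X[...,1]*s4;vy=X[...,0]*s4+X[...,1]*c4
        g=(p[...,0]>p[...,2]*1.8)&(d>0)&(W[...,2]>40)&(W[...,2]<60)&(abs(vx)<21)&(abs(vy)<60)
        e=lambda m:[np.percentile(vy[m],q) for q in(0.5,99.5)]
        P.append(e(g)+[vx[g].min(),vx[g].max(),W[...,2][g].mean()])
        j=(~g)&(d>0)&(W[...,2]>42)&(W[...,2]<55)&(vx>26)&(vx<45)&(abs(vy)<60);J.append(e(j))
        b=(d>0)&(W[...,2]>12)&(W[...,2]<24)&(abs(vx+12)<70)&(abs(vy)<60);B.append(e(b))
    for nm,q in(("plate",P),("jawF",J),("base",B)):q=np.mean(q,0);print(n,nm,q.round(1),"mid",((q[0]+q[1])/2).round(2))
```

```text
top plate [-35.5  31.4 -20.9  20.9  47.3] mid -2.05
top jawF [-26.5  27.6] mid 0.53
top base [-34.8  34.6] mid -0.11
scene plate [-34.   33.3 -20.7  20.8  49.3] mid -0.35
scene jawF [-26.   29.7] mid 1.87
scene base [-31.9  37.5] mid 2.82
```

Both cameras put the plate about 2.3 mm towards vise −y. I centre it by closing the fingers lightly on its two ends, with the gripper placed where the plate should be.

Request:
jog_arm([
  {"dp":[0.3,0,0],"twist":[0,0,0],"gripper":-1},
  {"dp":[0.7,0,0],"twist":[0,0,0],"gripper":-1},
  {"dp":[0.8,0,0],"twist":[0,0,0],"gripper":-1},
  {"dp":[0.8,0,0],"twist":[0,0,0],"gripper":-1},
  {"dp":[0.8,0,0],"twist":[0,0,0],"gripper":-1},
  {"dp":[0.8,0,0],"twist":[0,0,0],"gripper":-1},
  {"dp":[0.5,-0.06,0],"twist":[0,0,0],"gripper":-1},
  {"dp":[0.2,0,0],"twist":[0,0,0],"gripper":-1},
  {"dp":[0,0,0],"twist":[0,0,0],"gripper":-1},
  {"dp":[0,0,0],"twist":[0,0,0],"gripper":-1},
])

```text
t: 34.83
position: [552.7, 35.3, 115.0]
tcp_rot: [3.14, -0.106, -0.004]
ft_force: [-0.4, -0.6, -0.7]
grip_width: 0.674
gripper_force: 0.0
```

Run:
```python
from h import *
to(551.9,35.3,7.5)
```

```text
t 34.83 pos [552.7  35.3 115. ] yaw -3.88 rz [ 3.14  -0.106 -0.004] F [-0.4 -0.6 -0.7] w 63.3 g 0.0
units tool [-2.000e-02  1.000e-03  2.689e+00]
```

Request:
jog_arm([
  {"dp":[-0.02,0,0.3],"twist":[0,0,0],"gripper":-1},
  {"dp":[0,0,0.3],"twist":[0,0,0],"gripper":-1},
  {"dp":[0,0,0.4],"twist":[0,0,0],"gripper":-1},
  {"dp":[0,0,0.4],"twist":[0,0,0],"gripper":-1},
  {"dp":[0,0,0.4],"twist":[0,0,0],"gripper":-1},
  {"dp":[0,0,0.4],"twist":[0,0,0],"gripper":-1},
  {"dp":[0,0,0.3],"twist":[0,0,0],"gripper":-1},
  {"dp":[0,0,0.18],"twist":[0,0,0],"gripper":-1},
  {"dp":[0,0,0],"twist":[0,0,0],"gripper":-1},
  {"dp":[0,0,0],"twist":[0,0,0],"gripper":-1},
])

```text
t: 35.67
position: [551.6, 35.5, 9.1]
tcp_rot: [3.14, -0.106, -0.001]
ft_force: [0.2, 0.4, 0.0]
grip_width: 1.002
gripper_force: 0.0
```

Request:
jog_arm([
  {"dp":[0,0,0],"twist":[0,0,0],"gripper":1},
  {"dp":[0,0,0],"twist":[0,0,0],"gripper":1},
  {"dp":[0,0,0],"twist":[0,0,0],"gripper":1},
  {"dp":[0,0,0],"twist":[0,0,0],"gripper":1},
  {"dp":[0,0,0],"twist":[0,0,0],"gripper":1},
  {"dp":[0,0,0],"twist":[0,0,0],"gripper":1},
  {"dp":[0,0,0],"twist":[0,0,0],"gripper":1},
  {"dp":[0,0,0],"twist":[0,0,0],"gripper":1},
  {"dp":[0,0,0],"twist":[0,0,0],"gripper":1},
  {"dp":[0,0,0],"twist":[0,0,0],"gripper":1},
], force=10)

```text
t: 36.5
position: [552.8, 35.0, 9.4]
tcp_rot: [3.139, -0.106, 0.002]
ft_force: [-0.5, -2.7, 6.7]
grip_width: 0.721
gripper_force: 10.0
```

Request:
jog_arm([
  {"dp":[0,0,0],"twist":[0,0,0],"gripper":-1},
  {"dp":[0,0,0],"twist":[0,0,0],"gripper":-1},
  {"dp":[0,0,0],"twist":[0,0,0],"gripper":-1},
  {"dp":[0,0,0],"twist":[0,0,0],"gripper":-1},
  {"dp":[0,0,0],"twist":[0,0,0],"gripper":-1},
  {"dp":[0,0,-0.3],"twist":[0,0,0],"gripper":-1},
  {"dp":[0,0,-0.6],"twist":[0,0,0],"gripper":-1},
  {"dp":[0,0,-0.9],"twist":[0,0,0],"gripper":-1},
  {"dp":[0,0,-0.8],"twist":[0,0,0],"gripper":-1},
  {"dp":[-0.5,0,0],"twist":[0,0,0],"gripper":1},
])

```text
t: 37.33
position: [540.9, 36.3, 119.1]
tcp_rot: [3.139, -0.107, 0.026]
ft_force: [1.3, 0.8, 0.6]
grip_width: 0.959
gripper_force: 0.0
```

Request:
jog_arm([
  {"dp":[-0.9,0,0],"twist":[0,0,0],"gripper":1},
  {"dp":[-0.9,0,0],"twist":[0,0,0],"gripper":1},
  {"dp":[-0.9,0,0],"twist":[0,0,0],"gripper":1},
  {"dp":[-0.9,0,0],"twist":[0,0,0],"gripper":1},
  {"dp":[-0.7,0,0],"twist":[0,0,0],"gripper":1},
  {"dp":[-0.2,0,0],"twist":[0,0,0],"gripper":1},
  {"dp":[0,0,0],"twist":[0,0,0],"gripper":1},
  {"dp":[0,0,0],"twist":[0,0,0],"gripper":1},
  {"dp":[0,0,0],"twist":[0,0,0],"gripper":1},
  {"dp":[0,0,0],"twist":[0,0,0],"gripper":1},
])

```text
t: 38.17
position: [354.9, 48.8, 113.0]
tcp_rot: [3.14, -0.107, 0.002]
ft_force: [0.6, 0.4, -0.3]
grip_width: 0.257
gripper_force: 0.0
```

Run:
```python
from h import *
st()
c4,s4=np.cos(np.radians(4)),np.sin(np.radians(4))
for n in("top","scene"):
    P=[];J=[];S=[]
    for k in range(2):
        p,d=manip.snapshot(n);W=cloud(n,p,d);p=p.astype(int)
        X=W-np.array([551.7,32.7,0]);vx=X[...,0]*c4-X[...,1]*s4;vy=X[...,0]*s4+X[...,1]*c4
        g=(p[...,0]>p[...,2]*1.8)&(d>0)&(W[...,2]>40)&(W[...,2]<60)&(abs(vx)<28)&(abs(vy)<60)
        e=lambda m:[np.percentile(vy[m],q) for q in(0.5,99.5)]
        P.append(e(g)+[np.percentile(vx[g],1),np.percentile(vx[g],99),W[...,2][g].mean()])
        j=(~g)&(d>0)&(W[...,2]>42)&(W[...,2]<55)&(vx<-20)&(vx>-55)&(abs(vy)<40);S.append(e(j)+[np.percentile(vx[j],1),np.percentile(vx[j],99)])
        r=rect(W[g])[0][2]
        A=np.c_[vx[g],vy[g],np.ones(g.sum())];pl=np.linalg.lstsq(A,W[...,2][g],rcond=None)[0]
    for nm,q in(("plate",P),("jawS",S)):q=np.mean(q,0);print(n,nm,q.round(1),"mid",((q[0]+q[1])/2).round(2))
    print(r,"tilt",np.degrees(pl[:2]).round(2))
    if n=="scene": cv2.imwrite("pics/finS.png",cv2.resize(p[175:285,250:410,::-1].astype(np.uint8),None,fx=5,fy=5,interpolation=cv2.INTER_CUBIC)[:600])
```

```text
t 38.17 pos [354.9  48.8 113. ] yaw -3.9 rz [ 3.14e+00 -1.07e-01  2.00e-03] F [ 0.6  0.4 -0.3] w 24.1 g 0.0
top plate [-33.1  33.6 -22.6  22.7  47.2] mid 0.27
top jawS [-27.7  27.8 -46.5 -23.5] mid 0.02
85.7 tilt [-0.17 -0.34]
scene plate [-31.8  35.7 -24.3  24.   49.3] mid 1.96
scene jawS [-27.7  29.7 -48.  -23. ] mid 1.03
83.3 tilt [1.24 0.05]
```

It is centred now (mid +0.3 mm, flat, square). One last push makes sure the jaw is home.

Request:
jog_arm([
  {"dp":[0.4,0,0],"twist":[0,0,0],"gripper":1},
  {"dp":[0.8,0.06,0],"twist":[0,0,0],"gripper":1},
  {"dp":[0.8,0,0],"twist":[0,0,0],"gripper":1},
  {"dp":[0.6,0,0.2],"twist":[0,0,0],"gripper":1},
  {"dp":[0.37,0,0.4],"twist":[0,0,0],"gripper":1},
  {"dp":[0,0,0.5],"twist":[0,0,0],"gripper":1},
  {"dp":[0,0,0.6],"twist":[0,0,0],"gripper":1},
  {"dp":[0,0,0.6],"twist":[0,0,0],"gripper":1},
  {"dp":[0,0,0.35],"twist":[0,0,0],"gripper":1},
  {"dp":[0,0,0.07],"twist":[0,0,0],"gripper":1},
])

```text
t: 39.2
position: [469.0, 38.6, 1.3]
tcp_rot: [-3.14, 0.107, 0.01]
ft_force: [-0.3, 0.0, -0.3]
grip_width: 0.011
gripper_force: 0.0
```

Request:
jog_arm([
  {"dp":[0.1,0,0],"twist":[0,0,0],"gripper":1},
  {"dp":[0.15,0,0],"twist":[0,0,0],"gripper":1},
  {"dp":[0.1,0,0],"twist":[0,0,0],"gripper":1},
  {"dp":[0.06,0,0],"twist":[0,0,0],"gripper":1},
  {"dp":[0.06,0,0],"twist":[0,0,0],"gripper":1},
  {"dp":[0.05,0,0],"twist":[0,0,0],"gripper":1},
  {"dp":[0.05,0,0],"twist":[0,0,0],"gripper":1},
  {"dp":[0.03,0,0],"twist":[0,0,0],"gripper":1},
  {"dp":[0,0,0],"twist":[0,0,0],"gripper":1},
  {"dp":[0,0,0],"twist":[0,0,0],"gripper":1},
])

```text
t: 40.03
position: [495.0, 36.9, 4.0]
tcp_rot: [3.14, -0.106, -0.0]
ft_force: [-0.0, 0.8, 0.4]
grip_width: 0.004
gripper_force: 0.0
```

Request:
jog_arm([
  {"dp":[0.03,0,0],"twist":[0,0,0],"gripper":1},
  {"dp":[0.03,0,0],"twist":[0,0,0],"gripper":1},
  {"dp":[0.03,0,0],"twist":[0,0,0],"gripper":1},
  {"dp":[0.03,0,0],"twist":[0,0,0],"gripper":1},
  {"dp":[0.03,0,0],"twist":[0,0,0],"gripper":1},
  {"dp":[0.03,0,0],"twist":[0,0,0],"gripper":1},
  {"dp":[0,0,0],"twist":[0,0,0],"gripper":1},
  {"dp":[0,0,0],"twist":[0,0,0],"gripper":1},
  {"dp":[0,0,0],"twist":[0,0,0],"gripper":1},
  {"dp":[0,0,0],"twist":[0,0,0],"gripper":1},
])

```text
t: 40.87
position: [496.9, 36.8, 3.3]
tcp_rot: [-3.14, 0.106, 0.016]
ft_force: [-8.1, 0.9, 5.6]
grip_width: 0.002
gripper_force: 4.2
```

Request:
jog_arm([
  {"dp":[-0.15,0,0],"twist":[0,0,0],"gripper":1},
  {"dp":[-0.2,0,0],"twist":[0,0,0],"gripper":1},
  {"dp":[-0.2,0,0],"twist":[0,0,0],"gripper":1},
  {"dp":[0,0,-0.3],"twist":[0,0,0],"gripper":1},
  {"dp":[0,0,-0.7],"twist":[0,0,0],"gripper":1},
  {"dp":[0,0,-0.9],"twist":[0,0,0],"gripper":1},
  {"dp":[-0.5,0,-0.9],"twist":[0,0,0],"gripper":1},
  {"dp":[-0.9,0,0],"twist":[0,0,0],"gripper":1},
  {"dp":[-0.9,0,0],"twist":[0,0,0],"gripper":1},
  {"dp":[-0.9,0,0],"twist":[0,0,0],"gripper":1},
])

```text
t: 41.7
position: [351.8, 46.6, 116.6]
tcp_rot: [3.14, -0.107, 0.004]
ft_force: [-0.2, 0.1, 0.4]
grip_width: 0.008
gripper_force: 0.0
```

Run:
```python
from h import *
st();vise()
```

```text
t 41.7 pos [351.8  46.6 116.6] yaw -3.89 rz [ 3.14  -0.107  0.004] F [-0.2  0.1  0.4] w 0.8 g 0.0
gold 627 ([array([540.3,  33.8]), array([67.8, 69.6]), np.float64(84.6)], [[502.5, 3.299999952316284], [571.7000122070312, -3.299999952316284], [578.0999755859375, 64.30000305175781], [508.8999938964844, 70.80000305175781]]) 47.3
jawS 213 ([array([517.9,  35.1]), array([55.7, 21.3]), np.float64(86.0)], [[505.3999938964844, 8.0], [526.5999755859375, 6.5], [530.5, 62.099998474121094], [509.29998779296875, 63.599998474121094]])
```

```bash
python3 -c "
from bench import manip
print(manip.close_job())"
```

```text
the job is handed in; nothing more can be done
None
```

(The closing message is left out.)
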